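# Close up two kaleidoscopes

## Robot

A 6-joint arm with a two-finger parallel gripper is mounted at the origin on a cart in front of the work surface, level with it; the furniture and walls round the work are solid. World frame = base frame: x ahead of the robot, y to its left, z up, the work surface at z = 0. Lengths are in mm, angles in rad, forces in N, time in s.
With the tool pointing down it reaches from about 225 to 875 mm from the base axis. Payload 3.4 kg.
Tool frame: the origin (TCP) lies on the centre line of the jaws, within the pads' length; the fingertips stand manip.finger_overhang ahead of it and the grasp point (between the pads) is the TCP (manip.finger_overhang is the distance from the TCP to the fingertips, in mm); z points along the fingers, y is the direction in which the jaws open and shut (so a half turn about z gives the same grasp; the last joint's range is limited). The gripper opens to 85 mm and grips with 20 to 120 N. Pads are 22 mm wide; open, the fingers measure 114 mm over their backs; the gripper's body (76 mm by 85 mm) begins 54 mm behind the grasp point. The pads swing forward as they close: fully open they stand 13 mm farther back than shut.
Start: joints at [-1.285, 0.276, 1.505, -0, 1.361, -0.121], TCP at [227.514, -528.108, 250.328] pointing down, gripper open.
Joint ranges: [-2.89, 2.89], [-0.75, 2.08], [0.22, 2.7], [-1.18, 4.32], [0.11, 2.71], [-2.7, 2.7]. Speed limits (rad/s): [2.57, 2.57, 3.14, 3.14, 3.14, 3.14].

## Interface

Orientations are given as a unit quaternion [w, x, y, z].
In Python, from cell import manip, get_image gives the robot as it stands.
- The arm moves only by the tool jog_arm, never from a script. Its argument "motion" is text: rows parted by semicolons, each of 5 numbers parted by spaces: the shift along the tool's x, y, z in m, then the turn about the tool's z in degrees, then the closure, from 0 (fully open) to 1 (shut). A call has 1 to 12 rows; each row is the pose to reach, as a shift and turn from the pose commanded when the call began, along the tool's axes at that moment; what a row does not reach only later rows make up. A row lasts 1/10 s, in which the tool goes at most 50 mm and 8.59 degrees, less where a joint would pass 70% of its speed; a pose out of reach is approached as far as the arm can. A call with a gripper value outside its range is refused whole. The fingers move at their own pace and stop on an object; "squeeze" is the grip in N (left out, the last holds). Time passes only in rows, so rows that repeat a pose let the fingers close. It gives the time, the measured TCP pose, the force and the opening at its end, in the units of the state.
- manip.observe(): the state, without advancing time (a new reading comes with each control period).
- get_image(name): name is "side" or "top"; returns a dict with "img" (480x640x3 uint8, red, green, blue), "depth" (480x640 float32, mm along the optical axis (not along the pixel's ray), 0 where there is no reading), "fx", "fy", "cx", "cy" (pixels), "k1" (the pictures are not rectified: a ray, as slopes to the right and down, at radius r is drawn at 1 + k1 r^2 times it, then the intrinsics apply), "extrinsics" (4x4, takes a point from world to camera coordinates). Camera axes: x right, y down, z forward; pixel columns grow to the right and rows downward; lengths in mm; the calibration is good to about 2 mm. A picture is of the moment at which its call begins.
- manip.sign_off(): hands the job in, once; it reports no verdict.
The state is a dict: "t": time; "q": joint angles; "qvel": joint speeds; "tau": joint torques, N m; "tcp_pos": TCP position; "ee_rot": TCP orientation; "contact_force": force on the tool from outside, world axes, zero at the start; "wrist_torque": the same for the moment, N m; "gripper_width": finger opening in mm.
Only numpy, scipy, OpenCV 4.12 (cv2) and the standard library are available. Lean on these libraries where they do the work, as an engineer would, in place of code of your own. Each camera call takes 0.05 s, during which the arm holds its last target.

## Task

Finish the two kaleidoscopes that stand open in their wooden blocks: put into each tube the bead cell that fits it, lying flat on the mirrors, and then slip the wooden cap of that size over the end of the tube until it sits level on the cell. Set the parts in place rather than dropping them, and leave the roll of tape, the ball of thread and the cone of thread where they are.

Things in the scene. Friction and masses are not known exactly. Their poses are not given: they have to be found in the camera images.
- scope_large: Kaleidoscope tube, open end up in a wood block on a 2 mm cutting mat; block 90x90x22 mm; fixed. Cardboard tube, outside diameter 59, bore 52 mm, rim 90 mm above the mat. Three mirror strips in it form a triangle, tops 14 mm below the rim (76 above the mat); the bead cell rests on them. Origin: centre of the block's underside, on the tube's axis, on the mat (z=0.002); z up; yaw is irrelevant.
- scope_small: Kaleidoscope tube, open end up in a wood block on a 2 mm cutting mat; block 66x66x22 mm; fixed. Cardboard tube, outside diameter 37, bore 30 mm, rim 90 mm above the mat. Three mirror strips in it form a triangle, tops 14 mm below the rim (76 above the mat); the bead cell rests on them. Origin: centre of the block's underside, on the tube's axis, on the mat (z=0.002); z up; yaw is irrelevant.
- cell_large: Loose large bead cell: sealed clear round box with mixed beads, white rim and foot, diameter 48 mm, 22 high, foot bevelled 2 mm, about 40 g. Fits the large tube's bore with 2 mm play all round; seated on the mirrors its top 8 mm stand above the tube's rim. Starts flat on the mat, right way up. Origin: centre of its underside; z up; round, yaw is irrelevant.
- cell_small: Loose small bead cell: sealed clear round box with mixed beads, white rim and foot, diameter 26 mm, 22 high, foot bevelled 2 mm, about 15 g. Fits the small tube's bore with 2 mm play all round; seated on the mirrors its top 8 mm stand above the tube's rim. Starts flat on the mat, right way up. Origin: centre of its underside; z up; round, yaw is irrelevant.
- cap_large: Loose large wooden cap: round, brass-edged white window in its flat top, open below, outside diameter 68 mm, 25 high, about 45 g; cavity 64 mm wide, 22 deep: slips over the large tube's outside with 2.5 mm play all round and rests on the bead cell, lower edge then 14 mm below the tube's rim. Starts window up on the mat. Origin: centre of its lower edge; z up; round, yaw is irrelevant.
- cap_small: Loose small wooden cap: round, brass-edged white window in its flat top, open below, outside diameter 46 mm, 25 high, about 20 g; cavity 42 mm wide, 22 deep: slips over the small tube's outside with 2.5 mm play all round and rests on the bead cell, lower edge then 14 mm below the tube's rim. Starts window up on the mat. Origin: centre of its lower edge; z up; round, yaw is irrelevant.
- paper_tape: Bystander, loose: a roll of yellow patterned paper tape lying flat, 41 mm wide, 15 mm high. Origin: centre of its underside. Leave it where it is.
- thread_ball: Bystander, loose: a ball of white crochet thread, 85 mm wide, 79 mm high. Origin: centre of its underside. Leave it where it is.
- thread_cone: Bystander, loose: an upright cone of gold thread, 62 mm wide at the foot, 150 mm high. Origin: centre of its underside. Leave it where it is.
Things that resemble listed ones, but are neither listed nor needed, are in the scene too. What is shaped like the cap_small but orange is not meant.

How it is judged (in metres and radians):
At the end, for the whole second after the job is handed in: In each tube lies the bead cell of its size on the mirrors, and over the tube's end the cap of its size sits on the cell: each within 5 mm of the tube's axis, 3 mm of its seated height (undersides 76 mm above the mat) and 0.12 rad of level, and at rest (horizontal distance between each of cell_large, cap_large and scope_large below 0.005 m and z of cell_large in the frame of scope_large between 0.073 and 0.079 m and angle between each of cell_large, cap_large, cell_small, cap_small's own z axis and vertical below 0.12 rad and linear speed of each of cell_large, cap_large, cell_small, cap_small below 0.02 m/s and angular speed of each of cell_large, cap_large, cell_small, cap_small below 0.2 rad/s and z of cap_large in the frame of scope_large between 0.073 and 0.079 m and horizontal distance between each of cell_small, cap_small and scope_small below 0.005 m and z of cell_small in the frame of scope_small between 0.073 and 0.079 m and z of cap_small in the frame of scope_small between 0.073 and 0.079 m); the robot touches nothing.
It fails at once if a bead cell or cap is dropped (falls free of the fingers faster than 0.75 m/s, a drop of about 3 cm) ((contact force between the fingers and cell_large below 0.05 N and linear speed of cell_large above 0.75 m/s) or (contact force between the fingers and cap_large below 0.05 N and linear speed of cap_large above 0.75 m/s) or (contact force between the fingers and cell_small below 0.05 N and linear speed of cell_small above 0.75 m/s) or (contact force between the fingers and cap_small below 0.05 N and linear speed of cap_small above 0.75 m/s)).
It fails at once if the roll of paper tape is moved by more than 25 mm (distance of paper_tape from where it was at the start of the episode above 0.025 m).
It fails at once if the ball of crochet thread is moved by more than 25 mm (distance of thread_ball from where it was at the start of the episode above 0.025 m).
It fails at once if the cone of thread is moved by more than 25 mm (distance of thread_cone from where it was at the start of the episode above 0.025 m).
It also fails if it takes over 112 s, if anything falls off the work surface, if the arm or the gripper's body presses on something with over 40 N, if the wrist force passes 120 N, or if a joint passes its speed limit or range.

## Working session

There is one attempt and no reset: what is moved stays moved. The work goes in short steps, Python scripts to look and compute and a tool call to move; the robot and the scene stay as the last step left them, time stands still between calls to the robot, and variables do not carry over. Pictures are saved under pics/ and viewed, and the job is handed in when it is done.

Besides the shell and the picture viewer there is one more tool, called after "Emit:" by a JSON object that holds its "method" and its "body". jog_arm: Moves the arm, as the interface text tells. Its arguments: {"type":"object","properties":{"motion":{"type":"string"},"squeeze":{"type":"number"}},"required":["motion"]}

```bash
ls; mkdir -p pics; cat > h.py <<'E'
import numpy as np, cv2
from cell import manip, get_image
def save(name, img): cv2.imwrite('pics/'+name, cv2.cvtColor(img, cv2.COLOR_RGB2BGR))
def world(d):
    """HxWx3 world points map from depth"""
    H,W=d['depth'].shape
    u,v=np.meshgrid(np.arange(W),np.arange(H))
    K=np.array([[d['fx'],0,d['cx']],[0,d['fy'],d['cy']],[0,0,1.]])
    p=cv2.undistortPoints(np.stack([u,v],-1).reshape(-1,1,2).astype(np.float64),K,np.array([d['k1'],0,0,0.])).reshape(H,W,2)
    z=d['depth'].astype(float)
    P=np.stack([p[...,0]*z,p[...,1]*z,z],-1)
    E=np.array(d['extrinsics']); R,t=E[:3,:3],E[:3,3]
    w=(P-t)@R
    w[z==0]=np.nan
    return w
def proj(d,X):
    E=np.array(d['extrinsics']); 
    K=np.array([[d['fx'],0,d['cx']],[0,d['fy'],d['cy']],[0,0,1.]])
    return cv2.projectPoints(np.array(X,float).reshape(-1,1,3),cv2.Rodrigues(E[:3,:3])[0],E[:3,3],K,np.array([d['k1'],0,0,0.]))[0].reshape(-1,2)
E
python3 - <<'E'
from h import *
print(manip.observe(), manip.finger_overhang)
for n in('side','top'):
    d=get_image(n); save(n+'0.png',d['img']); np.savez(n+'0.npz',**d)
    print(n,d['fx'],d['k1'],np.array(d['extrinsics']).round(3))
E
```

```text
pics
{'t': 0.0, 'q': array([-1.28501041e+00,  2.76556330e-01,  1.50613273e+00, -1.98322341e-05,
        1.36068223e+00, -1.20996606e-01]), 'qvel': array([-0.00178034,  0.0003486 ,  0.00163838, -0.00131972, -0.00017151,
       -0.00138584]), 'tau': array([ 1.34089005e-03, -4.16767502e+01, -2.45801121e+01, -1.44359882e-05,
        1.09978803e-02, -2.32594552e-06]), 'tcp_pos': array([ 227.35311335, -527.60679309,  249.46188036]), 'ee_rot': array([-8.85504687e-04,  9.79386397e-01,  2.01993796e-01, -8.28556047e-05]), 'contact_force': array([-0.03284219, -0.34752775,  0.56087498]), 'wrist_torque': array([ 0.00792011,  0.0236463 , -0.05180718]), 'gripper_width': 85.51704124046017} 19.0
side 608.9039794322363 0.06046193737946335 [[-8.620000e-01 -5.060000e-01 -2.100000e-02  4.726380e+02]
 [-1.720000e-01  3.300000e-01 -9.280000e-01  1.924140e+02]
 [ 4.770000e-01 -7.970000e-01 -3.720000e-01  1.020973e+03]
 [ 0.000000e+00  0.000000e+00  0.000000e+00  1.000000e+00]]
top 618.4165398332375 -0.06784202847227364 [[-1.300000e-02 -1.000000e+00 -1.500000e-02 -8.316600e+01]
 [-9.920000e-01  1.500000e-02 -1.220000e-01  6.226450e+02]
 [ 1.220000e-01  1.300000e-02 -9.920000e-01  1.174417e+03]
 [ 0.000000e+00  0.000000e+00  0.000000e+00  1.000000e+00]]
```

View pics/top0.png

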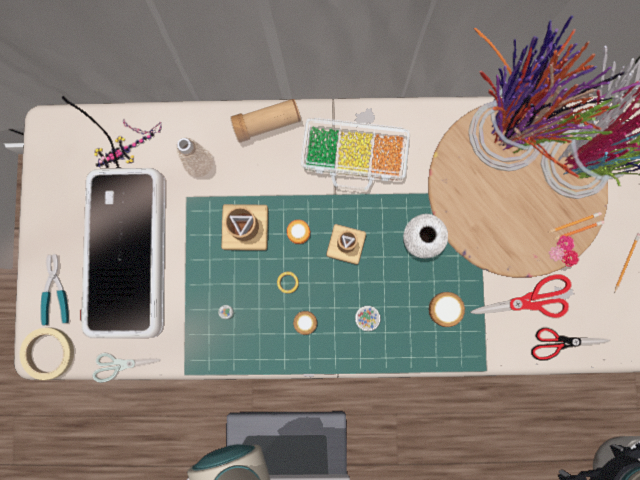

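View pics/side0.png

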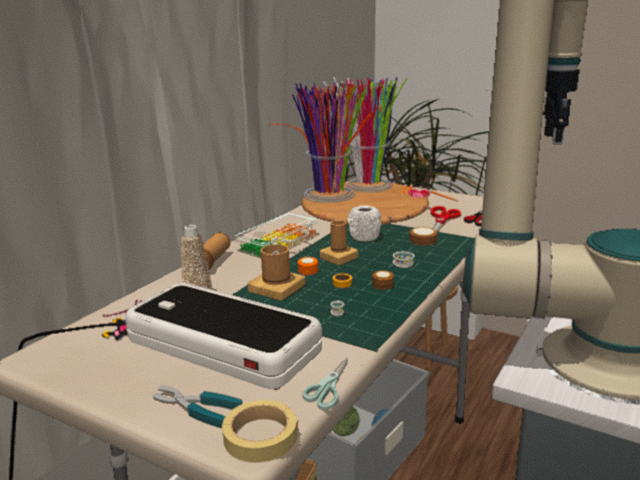

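Candidates in the top picture:
- cap_small: brown at (305,322), or the orange look-alike at (298,231)
- cap_large: (447,309)
- cell_large: (367,318); cell_small: (225,312)
- tubes: large (242,225), small (346,241)
- tape: (287,282); ball: (427,236); cone, probably: (193,155)

I'll check these in a close crop and measure.

```bash
cat > m.py <<'E'
from h import *
d=dict(np.load('top0.npz')); w=world(d); img=d['img']
hsv=cv2.cvtColor(img,cv2.COLOR_RGB2HSV)
z=w[...,2]
print('mat z',np.nanmedian(z[345:365,240:290]), np.nanmedian(z[200:215,380:400]))
def blob(name,u,v,r,zlo,zhi):
    m=np.zeros(z.shape,np.uint8); m[v-r:v+r+1,u-r:u+r+1]=1
    m&=((z>zlo)&(z<zhi)).astype(np.uint8)
    pts=w[m>0]; 
    if len(pts)<5: print(name,'few',len(pts));return
    (cx,cy),rad=cv2.minEnclosingCircle(pts[:,:2].astype(np.float32))
    print(name,len(pts),'med',np.median(pts,0).round(1),'mid',((pts.min(0)+pts.max(0))/2).round(1),'ext',(pts.max(0)-pts.min(0)).round(1),'mec',round(cx,1),round(cy,1),round(rad,1))
blob('cap_l',447,309,22,20,35)
blob('cap_s',305,322,16,20,35)
blob('cap_orange',298,231,16,20,35)
blob('cell_l',367,318,17,10,35)
blob('cell_s',225,312,11,10,35)
blob('sc_l',242,225,28,84,110)
blob('sc_s',346,241,22,84,110)
blob('blk_l',244,228,30,15,32)
blob('blk_s',346,244,24,15,32)
blob('tape',287,282,13,8,20)
blob('ball',427,236,25,30,95)
blob('cone',193,155,25,20,170)
E
python3 m.py
python3 - <<'E'
from h import *
d=dict(np.load('top0.npz'));img=d['img']
a=cv2.resize(img[190:350,180:340],(480,480),interpolation=cv2.INTER_CUBIC)
b=cv2.resize(img[190:350,320:480],(480,480),interpolation=cv2.INTER_CUBIC)
save('crop.png',cv2.resize(np.hstack([a,b]),(800,400)))
s=dict(np.load('side0.npz'))['img']
save('crops.png',cv2.resize(s[180:330,170:450],(784,420),interpolation=cv2.INTER_CUBIC))
E
```

```text
mat z 1.3245529142267336 1.271025995786371
cap_l 922 med [ 473.6 -353.9   26.4] mid [ 473.6 -354.    26.4] ext [66.5 65.6 12.8] mec 474.0 -354.8 34.2
cap_s 430 med [452.3 -76.3  26.7] mid [452.3 -75.5  26.6] ext [42.8 45.  13.2] mec 452.1 -75.6 22.7
cap_orange 402 med [630.7 -64.7  26.3] mid [629.6 -64.7  26.8] ext [43.9 43.7 13.5] mec 630.6 -64.3 22.9
cell_l 473 med [ 458.7 -198.2   22.3] mid [ 458.4 -198.7   20.1] ext [46.8 45.7 18.5] mec 459.0 -198.7 23.9
cell_s 144 med [475.4  80.8  22.2] mid [475.5  81.4  19.5] ext [23.6 26.2 18.9] mec 474.6 81.4 13.1
sc_l 202 med [641.8  43.5  90.6] mid [641.9  43.3  90.5] ext [57.9 58.7 12. ] mec 642.1 43.5 29.9
sc_s 116 med [ 603.4 -158.2   90.4] mid [ 604.  -159.4   89.9] ext [35.7 35.8 11.2] mec 604.2 -159.1 18.4
blk_l 1180 med [630.   30.7  23.2] mid [641.4  43.4  23.8] ext [91.9 92.7 16.4] mec 641.9 43.4 62.2
blk_s 760 med [ 599.1 -156.5   22.7] mid [ 605.4 -158.8   23.7] ext [74.7 78.4 16.4] mec 604.7 -159.3 44.4
tape 145 med [531.  -41.8  16.4] mid [532.2 -42.2  14.1] ext [38.  45.9 11.8] mec 529.5 -42.2 23.0
ball 1673 med [ 619.4 -318.4   69.9] mid [ 620.7 -320.2   58. ] ext [91.3 99.  55.9] mec 627.9 -324.6 58.9
cone 965 med [766.1 128.9  98.1] mid [773.2 134.9  87.4] ext [ 53.   53.3 134.5] mec 774.3 135.9 29.3
```

View pics/crop.png

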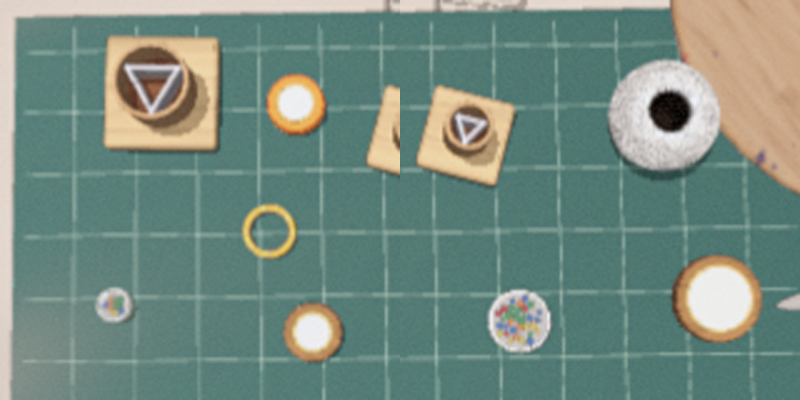

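View pics/crops.png

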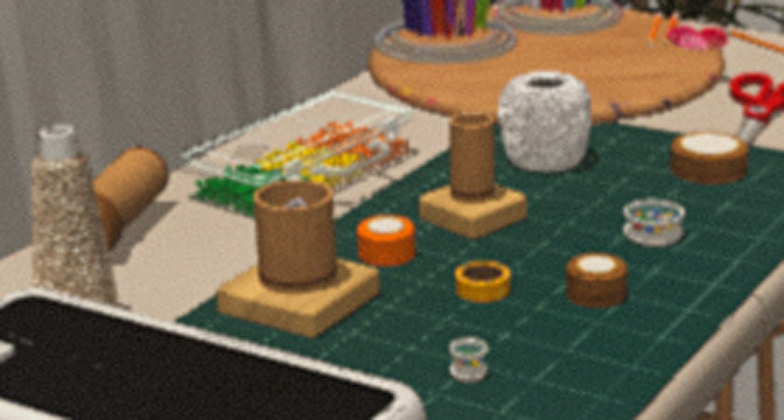

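The crops settle it. The brown small cap at top pixel (305,322) is the right one; the one at (298,231) is clearly orange. The cone at (193,155) and the ball at (427,236) are confirmed in the side view. Next I'll move above the large cell with the tool turned to yaw 0.

Emit:
{"method": "jog_arm", "body": {"motion": "0.343 -0.211 0.10 23.3 0;0.343 -0.211 0.10 23.3 0;0.343 -0.211 0.10 23.3 0;0.343 -0.211 0.10 23.3 0;0.343 -0.211 0.10 23.3 0;0.343 -0.211 0.10 23.3 0;0.343 -0.211 0.10 23.3 0;0.343 -0.211 0.10 23.3 0;0.343 -0.211 0.10 23.3 0;0.343 -0.211 0.10 23.3 0;0.343 -0.211 0.10 23.3 0;0.343 -0.211 0.10 23.3 0", "squeeze": 30}}

```text
t: 1.3
tcp_pos: [458.7, -199.6, 150.5]
ee_rot: [0.0, 1.0, -0.0, 0.0]
contact_force: [-0.8, -0.5, 0.2]
gripper_width: 85.4
```

Emit:
{"method": "jog_arm", "body": {"motion": "0 0 0 0 0.4;0 0 0 0 0.4;0 0 0 0 0.4;0 0 0 0 0.4;0 0 0 0 0.4;0 0 0 0 0.4;0 0 0 0 0.4;0 0 0 0 0.4"}}

```text
t: 2.1
tcp_pos: [459.0, -198.6, 150.3]
ee_rot: [0.0, 1.0, 0.0, -0.0]
contact_force: [0.4, 0.1, 0.3]
gripper_width: 51.1
```

```bash
python3 - <<'E'
from h import *
o=manip.observe(); print(o['tcp_pos'].round(2),o['gripper_width'])
d=get_image('side'); np.savez('s1.npz',**d); w=world(d)
t=o['tcp_pos']
q=proj(d,[t,t+[0,25,0],t-[0,25,0],t-[0,0,19]]); print(q.round(1))
u,v=q[0].astype(int)
save('s1.png',cv2.resize(d['img'][v-90:v+60,u-100:u+100],(800,600),interpolation=cv2.INTER_CUBIC))
m=(abs(w[...,0]-t[0])<60)&(abs(w[...,1]-t[1])<80)&(w[...,2]>60)&(w[...,2]<200)
p=w[m]
for a in range(-50,50,5):
    s=p[(p[:,1]-t[1]>=a)&(p[:,1]-t[1]<a+5)]
    if len(s): print(a,len(s),'zmin rel',np.percentile(s[:,2]-t[2],[0,5]).round(1),'x',np.median(s[:,0]-t[0]).round(1))
d=get_image('top'); save('t1.png',d['img'][150:400,250:500])
E
```

```text
[ 459.04 -198.56  150.27] 51.10059308719735
[[403.8 201.7]
 [399.1 204.9]
 [408.3 198.6]
 [403.5 209.9]]
-50 15 zmin rel [29.1 30.8] x -12.4
-45 4 zmin rel [30.7 31.5] x -11.0
-40 6 zmin rel [20.4 21.1] x -9.8
-35 26 zmin rel [-10.5  -3.6] x -2.1
-30 115 zmin rel [-17.1 -14.4] x -3.5
-25 95 zmin rel [-16.  -13.2] x -5.3
-20 11 zmin rel [16.  28.5] x -12.5
-15 1 zmin rel [48.9 48.9] x -6.9
15 1 zmin rel [33.2 33.2] x -9.9
20 8 zmin rel [-0.8 -0.3] x -11.8
25 23 zmin rel [-16.4 -15.8] x -11.5
30 80 zmin rel [-17.2 -14.5] x -9.4
35 84 zmin rel [-13.8  -9.8] x -4.6
40 47 zmin rel [-5.9 -5.2] x -1.6
45 8 zmin rel [28.9 31.5] x -11.2
```

View pics/s1.png

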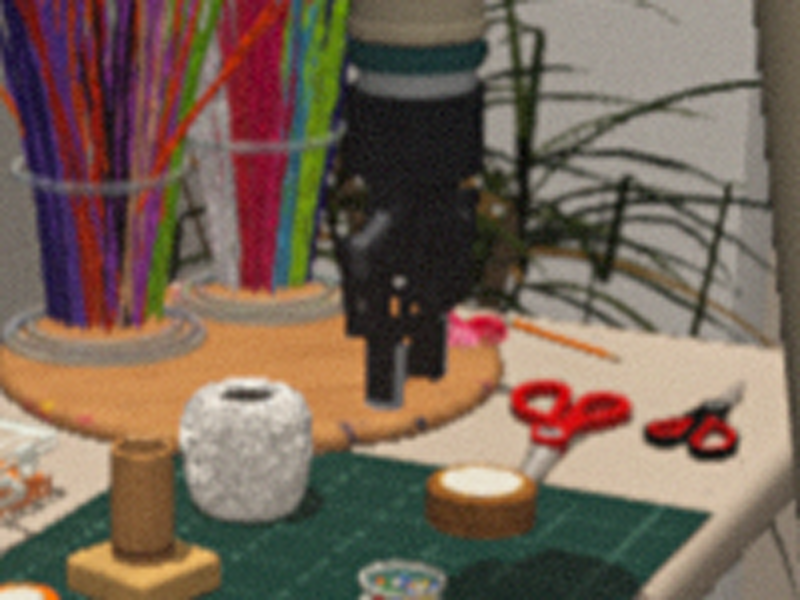

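View pics/t1.png

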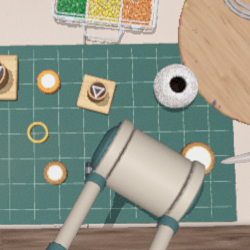

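Side picture: the tips reach about 17 mm below the TCP at 51 mm opening. The arm hides the cell in the top picture. Now I'll go down to grip only the top 6 mm of the large cell.

Emit:
{"method": "jog_arm", "body": {"motion": "0 0 0.03 0 0.2;0 0 0.06 0 0.2;0 0 0.08 0 0.2;0 0 0.095 0 0.2;0 0 0.105 0 0.2;0 0 0.112 0 0.2;0 0 0.116 0 0.2;0 0 0.116 0 0.2;0 0 0.116 0 0.2;0 0 0.116 0 0.2"}}

```text
t: 3.2
tcp_pos: [459.5, -198.9, 34.9]
ee_rot: [0.0, 1.0, 0.0, 0.001]
contact_force: [0.1, 0.1, -0.5]
gripper_width: 68.4
```

```bash
cat > side.py <<'E'
import sys
from h import *
name=sys.argv[1]; z=float(sys.argv[2]) if len(sys.argv)>2 else 4; hw=int(400/z);hh=int(300/z)
o=manip.observe(); t=o['tcp_pos']; print(t.round(2),round(o['gripper_width'],2),o['contact_force'].round(1))
d=get_image('side'); np.savez('last.npz',**d)
u,v=proj(d,[t-[0,0,10]])[0].astype(int); u0=max(u-hw,0);v0=max(v-hh,0);print('crop origin',u0,v0)
save(name,cv2.resize(d['img'][v0:v0+2*hh,u0:u0+2*hw],(800,600),interpolation=cv2.INTER_CUBIC))
E
python3 side.py s2.png 8
```

```text
[ 459.5  -198.89   34.92] 68.38 [ 0.1  0.1 -0.5]
crop origin 352 217
```

View pics/s2.png

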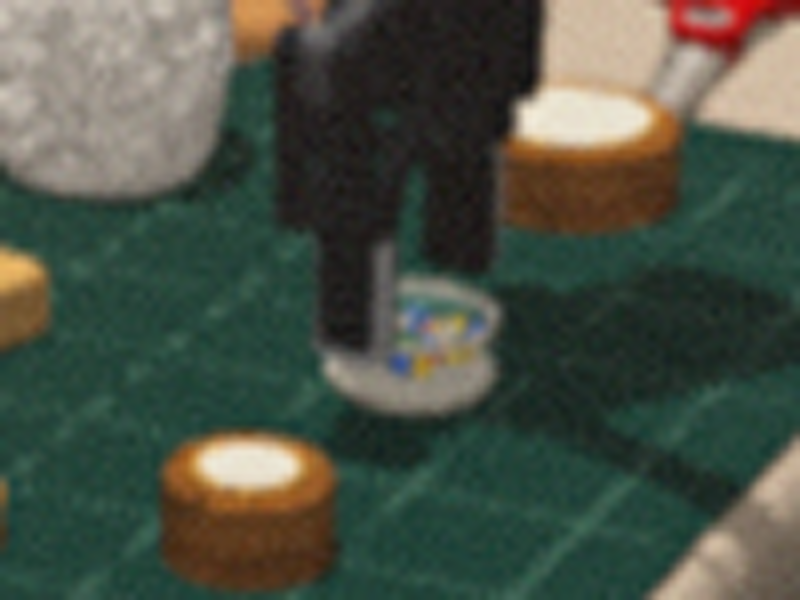

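The fingers straddle the cell (picture s2, about (415,345)), with the tips a little below its top. Closing now.

Emit:
{"method": "jog_arm", "body": {"motion": "0 0 0 0 0.6;0 0 0 0 0.6;0 0 0 0 0.6;0 0 0 0 0.6;0 0 0 0 0.6;0 0 0 0 0.6;0 0 0 0 0.6;0 0 0 0 0.6", "squeeze": 30}}

```text
t: 4.05
tcp_pos: [459.2, -198.7, 35.0]
ee_rot: [0.0, 1.0, 0.0, 0.0]
contact_force: [-1.9, 0.6, 5.7]
gripper_width: 46.1
```

```bash
python3 side.py s3.png 8
```

```text
[ 459.24 -198.74   35.  ] 46.09 [-1.9  0.6  5.7]
crop origin 352 217
```

View pics/s3.png

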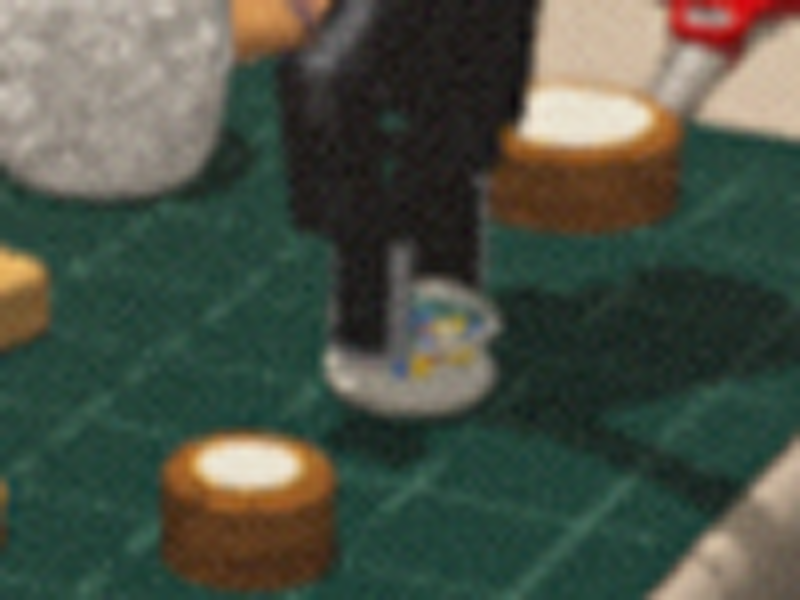

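```bash
cat > tips.py <<'E'
from h import *
d=dict(np.load('last.npz')); w=world(d); t=manip.observe()['tcp_pos']; wd=manip.observe()['gripper_width']
blk=d['img'].max(2)<70
r=w-t
m=blk&(abs(r[...,0])<25)&(r[...,1]>wd/2-3)&(r[...,1]<wd/2+30)&(r[...,2]<30)&(r[...,2]>-60)
vs,us=np.nonzero(m)
for v in range(vs.max()-6,vs.max()+1):
    k=vs==v
    if k.sum(): print(v,us[k].min(),us[k].max(),np.median(r[v,us[k]],0).round(1))
E
python3 tips.py
```

```text
268 391 403 [ -1.6  27.8 -34.1]
269 383 408 [ -2.1  31.9 -34.3]
270 389 407 [ -7.5  36.1 -33.8]
271 391 406 [ -9.7  40.5 -34. ]
272 395 405 [-13.6  45.2 -33.8]
273 396 404 [-16.5  48.4 -34.3]
274 399 403 [-20.3  51.  -34.6]
```

Emit:
{"method": "jog_arm", "body": {"motion": "0 0 -0.005 0 0.6;0 0 -0.015 0 0.6;0 0 -0.03 0 0.6;0 0 -0.05 0 0.6;0 0 -0.075 0 0.6;0 0 -0.10 0 0.6;0 0 -0.12 0 0.6;0 0 -0.13 0 0.6;0 0 -0.13 0 0.6;0 0 -0.13 0 0.6"}}

```text
t: 5.1
tcp_pos: [458.6, -198.3, 163.8]
ee_rot: [-0.0, 1.0, 0.0, -0.0]
contact_force: [-0.4, 0.9, -0.4]
gripper_width: 46.2
```

```bash
python3 side.py s4.png 8; python3 - <<'E'
from h import *
d=dict(np.load('last.npz')); w=world(d); t=manip.observe()['tcp_pos']; r=w-t
m=(abs(r[...,0])<40)&(abs(r[...,1])<60)&(r[...,2]<10)&(r[...,2]>-60)
blk=d['img'].max(2)<70
for nm,mm in(('black',m&blk),('light',m&~blk)):
    vs,us=np.nonzero(mm)
    for v in range(vs.min(),vs.max()+1,1):
        k=vs==v
        if k.sum(): print(nm,v,us[k].min(),us[k].max(),np.median(r[v,us[k]],0).round(1))
E
```

```text
[ 458.57 -198.34  163.83] 46.23 [-0.4  0.9 -0.4]
crop origin 353 163
black 189 406 408 [  4.5 -25.2   8.8]
black 190 405 413 [ -1.8 -23.2   8.1]
black 191 406 413 [ -3.4 -22.5   6.3]
black 192 406 413 [ -2.4 -22.7   3.1]
black 193 406 413 [ -1.5 -22.9   0.6]
black 194 405 413 [ -2.3 -21.7  -1.8]
black 195 405 413 [ -1.7 -22.7  -3.6]
black 196 396 413 [ -0.1 -23.2  -5.8]
black 197 396 413 [ -1.  -20.5  -7.1]
black 198 396 413 [-5.5 33.4  5.5]
black 199 396 401 [-1.9 35.6  4. ]
black 200 396 401 [-2.9 36.   2.3]
black 201 396 401 [ 0.2 34.  -1.8]
black 202 396 401 [-2.3 36.5 -2. ]
black 203 396 401 [-3.5 36.1 -4.7]
black 204 396 401 [-2.1 35.1 -7.1]
black 205 399 401 [-5.5 34.3 -9.1]
light 190 414 414 [-12.9 -23.4   9.3]
light 191 414 414 [-13.7 -21.8   7.6]
light 192 414 414 [-10.9 -28.8   3. ]
light 193 414 414 [-11.1 -28.7   0.7]
light 194 414 414 [-11.7 -27.2  -1.1]
light 195 414 414 [-11.7 -27.6  -3.5]
light 196 403 414 [-10.5   0.3   1.9]
light 197 395 414 [-9.8 29.1  7.6]
light 198 395 414 [ -1.8 -21.5 -10.6]
light 199 395 414 [ -6.2 -20.2 -12. ]
light 200 395 413 [ -7.5 -15.2 -12.5]
light 201 394 415 [ -8.7  -7.7 -12.5]
light 202 394 415 [-10.   -1.8 -12.4]
light 203 394 415 [-11.    3.9 -12.3]
light 204 394 415 [-14.3  12.1 -12.1]
light 205 394 415 [-13.5  18.  -12.1]
light 206 394 415 [-11.1  20.1 -15.1]
light 207 394 415 [-12.1  20.1 -16.9]
light 208 394 415 [-10.4  20.  -20. ]
light 209 394 415 [-10.6  21.  -22.6]
light 210 394 415 [-12.1  20.2 -24.5]
light 211 395 414 [-11.5  19.5 -27. ]
light 212 396 413 [-10.7  21.5 -28.6]
light 213 398 412 [-12.9  22.2 -30.7]
light 214 404 406 [-11.9  20.4 -33.2]
```

View pics/s4.png

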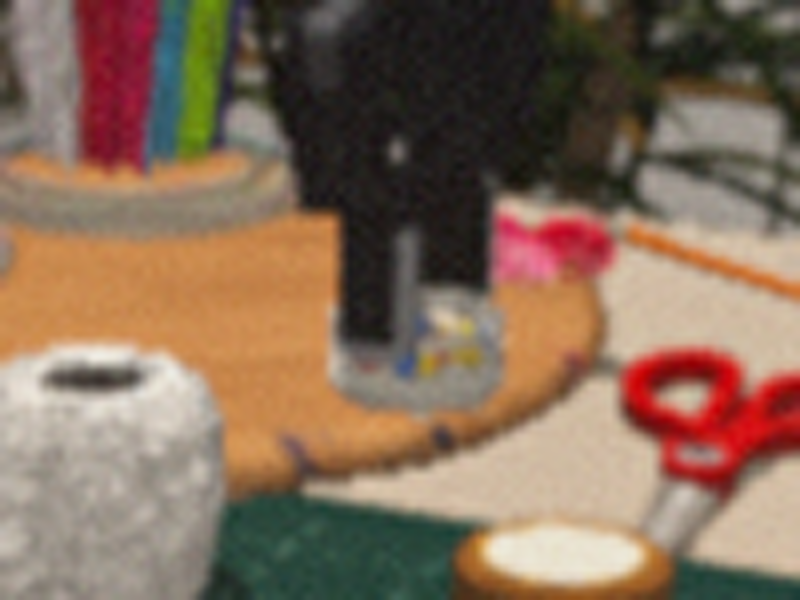

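The cell hangs level: its top is 12 mm and its underside 33 mm below the TCP. I'll carry it over the large tube.

Emit:
{"method": "jog_arm", "body": {"motion": "0.009 -0.012 0 0 0.6;0.027 -0.036 0 0 0.6;0.051 -0.067 0 0 0.6;0.078 -0.103 0 0 0.6;0.105 -0.139 0 0 0.6;0.130 -0.172 0 0 0.6;0.152 -0.201 0 0 0.6;0.169 -0.223 0 0 0.6;0.179 -0.236 0 0 0.6;0.183 -0.242 0 0 0.6;0.183 -0.242 0.008 0 0.6;0.183 -0.242 0.016 0 0.6"}}

```text
t: 6.35
tcp_pos: [641.1, 42.6, 147.5]
ee_rot: [0.0, 1.0, -0.0, -0.001]
contact_force: [0.6, 0.1, -0.9]
gripper_width: 46.3
```

Emit:
{"method": "jog_arm", "body": {"motion": "0 0 0 0 0.6;0 0 0 0 0.6"}}

```text
t: 6.55
tcp_pos: [641.2, 42.4, 147.8]
ee_rot: [0.0, 1.0, -0.001, -0.001]
contact_force: [-0.3, 0.3, -0.6]
gripper_width: 46.1
```

```bash
python3 side.py s5.png 5;  python3 - <<'E'
from h import *
d=get_image('top');save('t5.png',cv2.resize(d['img'][150:350,150:400],(750,600)))
E
```

```text
[641.17  42.36 147.84] 46.11 [-0.3  0.3 -0.6]
crop origin 193 167
```

View pics/s5.png

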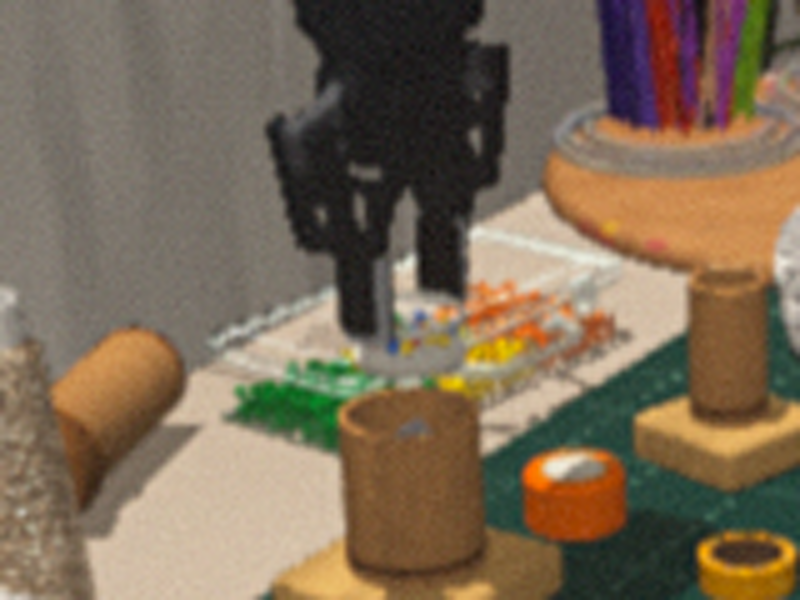

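View pics/t5.png

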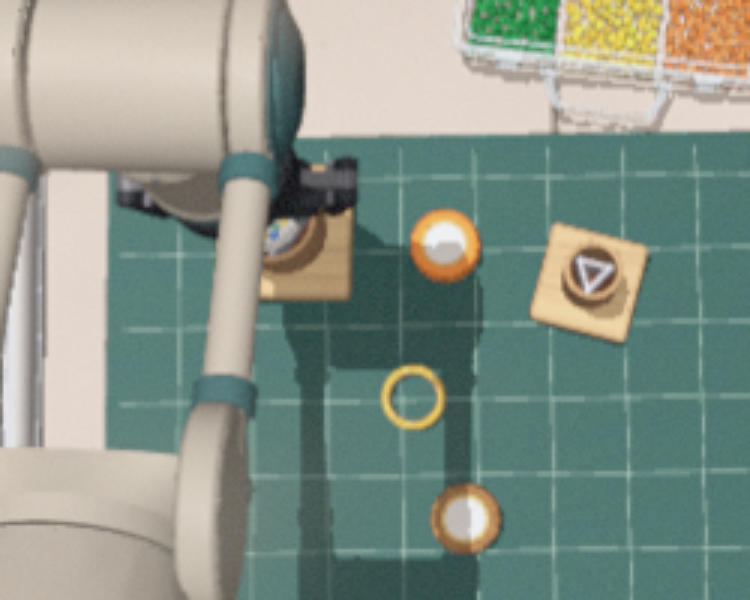

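```bash
cat > fit.py <<'E'
from h import *
from scipy.optimize import least_squares
def cyl(P,rad,c0):
    f=lambda c: np.hypot(P[:,0]-c[0],P[:,1]-c[1])-rad
    s=least_squares(f,c0,loss='soft_l1',f_scale=1.0); return s.x,np.std(f(s.x)),len(P)
def sel(w,c,rad,z0,z1):
    r=np.hypot(w[...,0]-c[0],w[...,1]-c[1])
    return w[(r<rad+5)&(r>rad-6)&(w[...,2]>z0)&(w[...,2]<z1)]
E
python3 - <<'E'
from fit import *
d=dict(np.load('last.npz'));w=world(d); t=manip.observe()['tcp_pos']
s0=world(dict(np.load('side0.npz')))
for nm,W in(('now',w),('t0',s0)):
    print(nm,'tube',cyl(sel(W,(642,43.4),29.5,35,86),29.5,(642,43.4)))
    print(nm,'small tube',cyl(sel(W,(604.4,-159),18.5,35,86),18.5,(604,-159)))
print('cell on mat t0',cyl(sel(s0,(458.8,-198.6),24,4,10),24,(458.8,-198.6)))
print('cell_s on mat t0',cyl(sel(s0,(475,81.3),13,4,10),13,(475,81.3)))
print('cap_s',cyl(sel(s0,(452.2,-75.8),23,6,24),23,(452.2,-75.8)))
print('cap_l',cyl(sel(s0,(474,-354.3),34,6,24),34,(474,-354.3)))
print('held',t,cyl(sel(w,t[:2],24,t[2]-33,t[2]-27),24,t[:2]), cyl(sel(w,t[:2],24,t[2]-33,t[2]-12),24,t[:2]))
E
```

```text
now tube (array([641.5774328 ,  42.22056245]), np.float64(2.034223814079205), 743)
now small tube (array([ 604.44112518, -159.9594659 ]), np.float64(2.0194300932307994), 331)
t0 tube (array([641.83915521,  42.33632725]), np.float64(2.024178715510966), 737)
t0 small tube (array([ 604.42398974, -159.84643933]), np.float64(2.2152555545609354), 337)
cell on mat t0 (array([ 457.55259766, -200.36233705]), np.float64(2.1463044115162346), 46)
cell_s on mat t0 (array([473.97057193,  79.58981095]), np.float64(1.8888479025132614), 38)
cap_s (array([450.66881395, -76.80952525]), np.float64(1.8602138333205525), 170)
cap_l (array([ 472.53864624, -355.26297703]), np.float64(2.199262152501637), 188)
held [641.86567696  42.63595232 148.57858392] (array([639.91513911,  41.7999596 ]), np.float64(1.6179879866054847), 55) (array([640.24480184,  42.45238092]), np.float64(2.324084235477337), 218)
```

Emit:
{"method": "jog_arm", "body": {"motion": "0.0005 -0.0005 0.004 0 0.6;0.0005 -0.0005 0.010 0 0.6;0.0005 -0.0005 0.015 0 0.6;0.0005 -0.0005 0.019 0 0.6;0.0005 -0.0005 0.022 0 0.6;0.0005 -0.0005 0.024 0 0.6;0.0005 -0.0005 0.026 0 0.6;0.0005 -0.0005 0.028 0 0.6"}}

```text
t: 7.45
tcp_pos: [642.7, 43.8, 120.3]
ee_rot: [0.0, 1.0, 0.0, 0.0]
contact_force: [-0.4, -0.2, -0.1]
gripper_width: 45.9
```

```bash
python3 side.py s6.png 8
```

```text
[642.65  43.85 120.29] 45.86 [-0.4 -0.2 -0.1]
crop origin 223 203
```

View pics/s6.png

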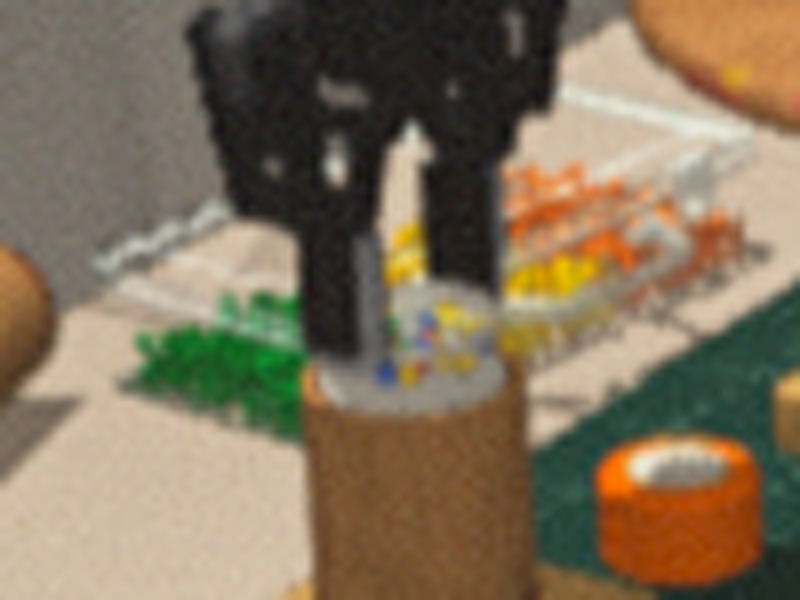

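The cell is in the mouth of the bore, centred (picture s6: cell edges 318–507, tube edges 302–527), with no contact force. Continuing down gently.

Emit:
{"method": "jog_arm", "body": {"motion": "0 0 0.002 0 0.6;0 0 0.004 0 0.6;0 0 0.0055 0 0.6;0 0 0.007 0 0.6;0 0 0.0075 0 0.6;0 0 0.008 0 0.6;0 0 0.008 0 0.6"}}

```text
t: 8.2
tcp_pos: [642.6, 43.8, 112.3]
ee_rot: [0.0, 1.0, 0.0, 0.0]
contact_force: [0.6, -0.5, -1.4]
gripper_width: 46.3
```

Emit:
{"method": "jog_arm", "body": {"motion": "0 0 0.0005 0 0.6;0 0 0.001 0 0.6;0 0 0.0015 0 0.6;0 0 0.0015 0 0.6"}}

```text
t: 8.6
tcp_pos: [642.6, 43.8, 111.1]
ee_rot: [0.0, 1.0, 0.0, 0.0]
contact_force: [0.5, -1.6, 1.6]
gripper_width: 46.5
```

Emit:
{"method": "jog_arm", "body": {"motion": "0 0 0 0 0.4;0 0 0 0 0.3;0 0 0 0 0.2;0 0 0 0 0.2;0 0 0 0 0.2;0 0 -0.005 0 0.2;0 0 -0.015 0 0.2;0 0 -0.03 0 0.2;0 0 -0.05 0 0.2;0 0 -0.07 0 0.2;0 0 -0.07 0 0.1"}}

```text
t: 9.7
tcp_pos: [644.7, 43.9, 184.9]
ee_rot: [0.0, 1.0, 0.0, 0.004]
contact_force: [0.2, -0.2, 0.2]
gripper_width: 76.7
```

```bash
cat > stat.py <<'E'
import sys
from fit import *
c=tuple(map(float,sys.argv[1:3])); R=float(sys.argv[3])  # centre, radius of top surface
d=get_image('side'); np.savez('last.npz',**d); w=world(d)
r=np.hypot(w[...,0]-c[0],w[...,1]-c[1])
p=w[(r<R)&(w[...,2]>92)&(w[...,2]<118)]
A=np.c_[p[:,:2]-c,np.ones(len(p))]
for _ in range(3):
    k,*_x=np.linalg.lstsq(A,p[:,2],rcond=None); res=p[:,2]-A@k; g=abs(res)<3; A=A[g];p=p[g]
print('top z',k[2].round(2),'tilt',k[:2].round(3),len(p),'res',res.std().round(2),'zmed',np.median(p[:,2]).round(2))
u,v=proj(d,[[c[0],c[1],90]])[0].astype(int)
save(sys.argv[4],cv2.resize(d['img'][v-38:v+37,u-50:u+50],(800,600),interpolation=cv2.INTER_CUBIC))
E
python3 stat.py 642 43 22 s7.png
```

```text
top z 97.93 tilt [-0.006 -0.012] 134 res 1.04 zmed 97.95
```

View pics/s7.png

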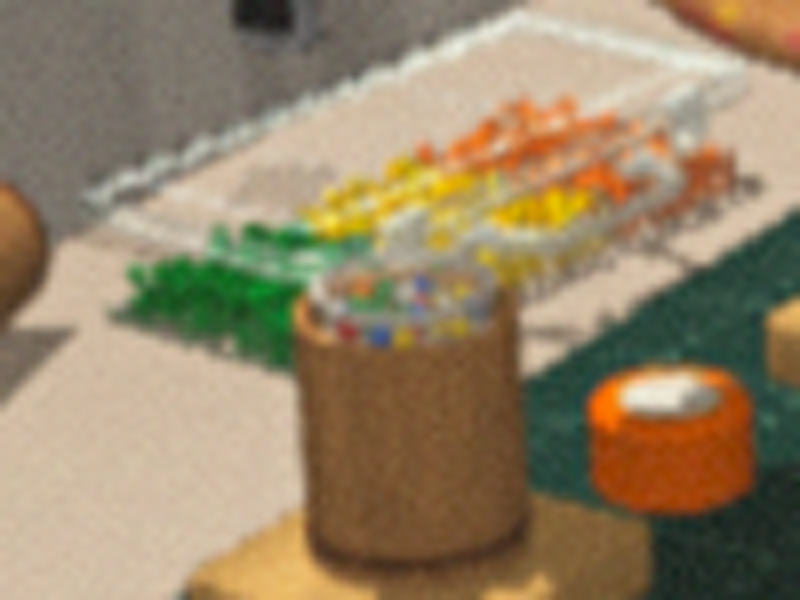

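The large cell is seated and level (rim at (400,300) in picture s7). Next is the large cap, so I'll check the scissors' clearance and work out the move.

```bash
python3 - <<'E'
from h import *
w=world(dict(np.load('top0.npz')))
for u in (466,470,473,478,484): print(u,w[310,u].round(1), w[313,u].round(1))
print(manip.observe()['tcp_pos'])
E
```

```text
466 [ 470.8 -397.7   -1.7] [ 464.9 -396.     4.3]
470 [ 470.7 -406.    -3. ] [ 464.8 -405.3   -1. ]
473 [ 470.6 -409.4    7.6] [ 464.7 -409.9    4.7]
478 [ 470.4 -420.     5.2] [ 464.5 -419.5    6.3]
484 [ 4.702e+02 -4.333e+02  4.000e-01] [ 464.3 -431.1    7.8]
[643.64789395  43.88776277 182.94191533]
```

Emit:
{"method": "jog_arm", "body": {"motion": "-0.010 0.024 0 0 0.03;-0.025 0.060 0 0 0.03;-0.042 0.100 0 0 0.03;-0.060 0.141 0 0 0.03;-0.077 0.182 0 0 0.03;-0.094 0.222 0 0 0.03;-0.111 0.262 0 0 0.03;-0.128 0.302 0 0 0.03;-0.144 0.340 0.02 0 0.03;-0.157 0.370 0.04 0 0.03;-0.165 0.390 0.06 0 0.03;-0.169 0.398 0.08 0 0.03"}}

```text
t: 10.95
tcp_pos: [472.0, -356.0, 99.0]
ee_rot: [-0.0, 1.0, -0.001, -0.001]
contact_force: [0.8, -1.1, 0.8]
gripper_width: 83.1
```

Emit:
{"method": "jog_arm", "body": {"motion": "0 0 0.02 0 0.03;0 0 0.035 0 0.03;0 0 0.045 0 0.03;0 0 0.05 0 0.03;0 0 0.05 0 0.03;0 0 0.05 0 0.03"}}

```text
t: 11.55
tcp_pos: [474.0, -354.3, 51.3]
ee_rot: [0.0, 1.0, 0.0, 0.0]
contact_force: [-0.7, -0.6, 0.7]
gripper_width: 82.7
```

```bash
python3 side.py s8.png 8
```

```text
[ 473.97 -354.27   51.26] 82.66 [-0.7 -0.6  0.7]
crop origin 372 188
```

View pics/s8.png

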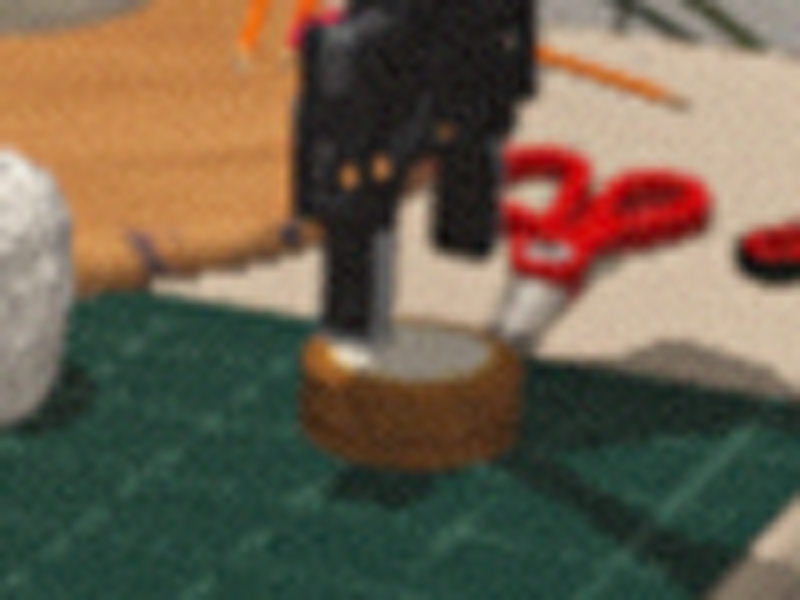

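The fingers are centred over the large cap (picture s8, cap at about (410,390)). Going down to grip it.

Emit:
{"method": "jog_arm", "body": {"motion": "0 0 0.01 0 0.03;0 0 0.018 0 0.03;0 0 0.022 0 0.03;0 0 0.024 0 0.03;0 0 0.024 0 0.03;0 0 0.024 0 0.4;0 0 0.024 0 0.4;0 0 0.024 0 0.4;0 0 0.024 0 0.4;0 0 0.024 0 0.4;0 0 0.024 0 0.4"}}

```text
t: 12.7
tcp_pos: [473.9, -354.4, 27.3]
ee_rot: [0.0, 1.0, 0.0, 0.0]
contact_force: [-0.0, 0.2, 3.8]
gripper_width: 65.7
```

Emit:
{"method": "jog_arm", "body": {"motion": "0 0 -0.004 0 0.4;0 0 -0.012 0 0.4;0 0 -0.025 0 0.4;0 0 -0.045 0 0.4;0 0 -0.07 0 0.4;0 0 -0.095 0 0.4;0 0 -0.115 0 0.4;0 0 -0.125 0 0.4;0 0 -0.13 0 0.4;0 0 -0.13 0 0.4;0 0 -0.13 0 0.4"}}

```text
t: 13.8
tcp_pos: [473.0, -353.7, 155.9]
ee_rot: [-0.001, 1.0, 0.0, -0.001]
contact_force: [-0.7, -0.3, -1.1]
gripper_width: 65.3
```

```bash
python3 side.py s9.png 8; cat > held.py <<'E'
import sys
from fit import *
R,dz0,dz1=map(float,sys.argv[1:4])
d=dict(np.load('last.npz'));w=world(d);t=manip.observe()['tcp_pos']
r=w-t; rr=np.hypot(r[...,0],r[...,1])
m=(rr<R+3)&(r[...,2]<10)&(r[...,2]>-50)&(d['img'].max(2)>75)
p=r[m]; print('z range of light pts',np.percentile(p[:,2],[1,5,50,95]).round(1))
top=p[(np.hypot(p[:,0],p[:,1])<R*0.6)]
A=np.c_[top[:,:2],np.ones(len(top))];y=top[:,2]
for _ in range(4):
    k,*_x=np.linalg.lstsq(A,y,rcond=None);res=y-A@k;g=abs(res)<3;A=A[g];y=y[g]
print('top plane z rel',k[2].round(2),'slopes',k[:2].round(3),len(y))
print('cyl centre rel', (np.array(cyl(sel(w,t[:2],R,t[2]+dz0,t[2]+dz1),R,t[:2])[0])-t[:2]).round(2))
E
python3 held.py 34 -24 -3
```

```text
[ 473.05 -353.65  155.91] 65.33 [-0.7 -0.3 -1.1]
crop origin 374 147
z range of light pts [-25.8 -24.9  -7.6   0.1]
top plane z rel -1.18 slopes [-0.042  0.015] 28
cyl centre rel [-0.61  0.39]
```

View pics/s9.png

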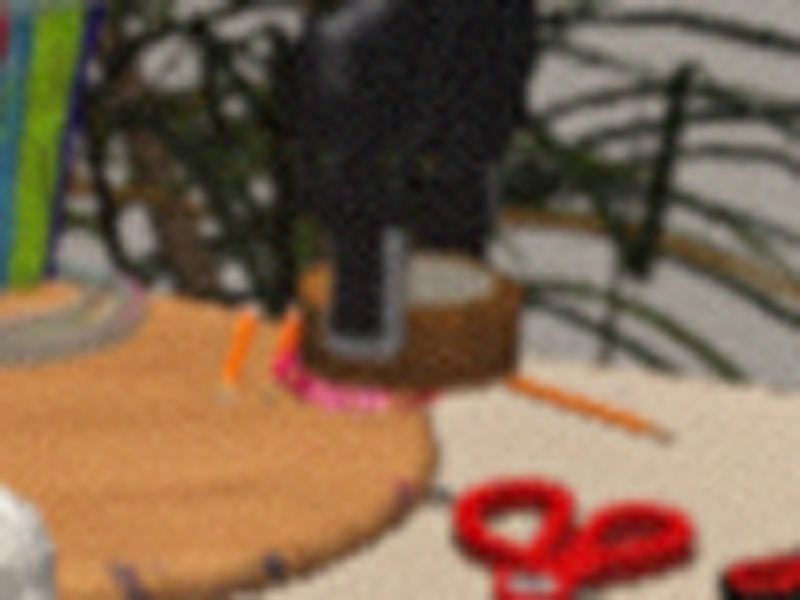

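The large cap is held level, with its underside 25 mm below the TCP. Carrying it to the large tube.

Emit:
{"method": "jog_arm", "body": {"motion": "0.008 -0.019 0 0 0.4;0.022 -0.052 0 0 0.4;0.038 -0.090 0 0 0.4;0.054 -0.127 0 0 0.4;0.070 -0.165 0 0 0.4;0.086 -0.203 0 0 0.4;0.102 -0.241 0 0 0.4;0.118 -0.278 0 0 0.4;0.133 -0.314 0 0 0.4;0.147 -0.346 0 0 0.4;0.158 -0.372 0 0 0.4;0.1652 -0.389 0 0 0.4"}}

```text
t: 15.05
tcp_pos: [638.8, 37.0, 155.5]
ee_rot: [-0.0, 1.0, 0.001, -0.001]
contact_force: [-0.5, -0.2, -0.5]
gripper_width: 65.4
```

Emit:
{"method": "jog_arm", "body": {"motion": "0.0030 -0.007 0 0 0.4;0.0035 -0.0085 0.005 0 0.4;0.0035 -0.0085 0.01 0 0.4;0.0035 -0.0085 0.015 0 0.4;0.0035 -0.0085 0.015 0 0.4;0.0035 -0.0085 0.015 0 0.4"}}

```text
t: 15.65
tcp_pos: [641.9, 42.6, 141.6]
ee_rot: [0.0, 1.0, -0.0, -0.0]
contact_force: [-0.4, 0.1, -0.3]
gripper_width: 65.2
```

```bash
python3 side.py s10.png 8;python3 held.py 34 -24 -3
python3 - <<'E'
from fit import *
d=dict(np.load('last.npz'));w=world(d)
print('tube',cyl(sel(w,(642,43.4),29.5,35,86),29.5,(642,43.4)))
E
```

```text
[641.91  42.57 141.56] 65.23 [-0.4  0.1 -0.3]
crop origin 223 193
z range of light pts [-49.6 -47.7 -15.7   0.1]
top plane z rel 0.0 slopes [0. 0.] 0
cyl centre rel [-1.02  0.08]
tube (array([641.77730277,  42.02367454]), np.float64(1.7910572225309165), 635)
```

View pics/s10.png

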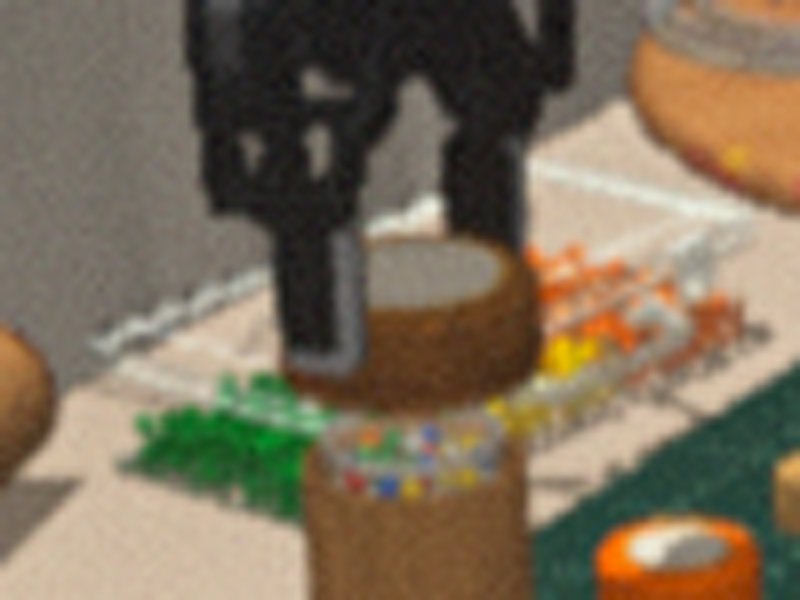

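Emit:
{"method": "jog_arm", "body": {"motion": "0 0.0003 0.006 0 0.4;0 0.0003 0.012 0 0.4;0 0.0003 0.017 0 0.4;0 0.0003 0.021 0 0.4;0 0.0003 0.024 0 0.4;0 0.0003 0.027 0 0.4;0 0.0003 0.029 0 0.4;0 0.0003 0.029 0 0.4"}}

```text
t: 16.5
tcp_pos: [642.4, 43.0, 112.6]
ee_rot: [0.0, 1.0, 0.0, 0.0]
contact_force: [0.2, -1.1, -0.4]
gripper_width: 65.1
```

```bash
python3 side.py s11.png 8
```

```text
[642.38  42.96 112.56] 65.13 [ 0.2 -1.1 -0.4]
crop origin 223 206
```

View pics/s11.png

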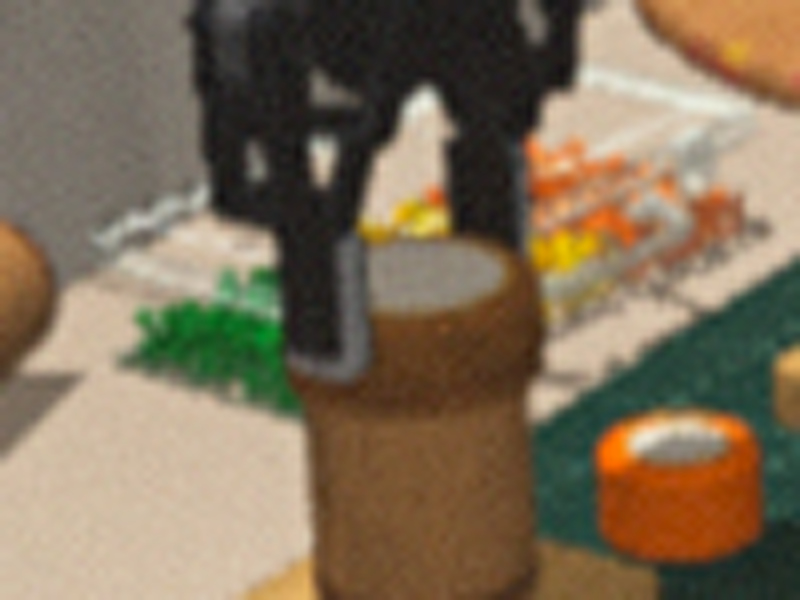

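The cap is over the rim with no force. Continuing down.

Emit:
{"method": "jog_arm", "body": {"motion": "0 0 0.002 0 0.4;0 0 0.004 0 0.4;0 0 0.006 0 0.4;0 0 0.0075 0 0.4;0 0 0.0085 0 0.4;0 0 0.0085 0 0.4"}}

```text
t: 17.15
tcp_pos: [642.4, 42.9, 104.2]
ee_rot: [0.0, 1.0, 0.0, 0.0]
contact_force: [0.3, -0.2, -1.1]
gripper_width: 65.6
```

Emit:
{"method": "jog_arm", "body": {"motion": "0 0 0.0005 0 0.4;0 0 0.001 0 0.4;0 0 0.001 0 0.4"}}

```text
t: 17.45
tcp_pos: [642.4, 43.0, 103.4]
ee_rot: [0.0, 1.0, 0.0, 0.0]
contact_force: [0.5, -1.8, 0.8]
gripper_width: 65.6
```

Contact is just starting at the expected height. Releasing and rising.

Emit:
{"method": "jog_arm", "body": {"motion": "0 0 0 0 0.15;0 0 0 0 0.08;0 0 0 0 0.02;0 0 0 0 0.02;0 0 0 0 0.02;0 0 0 0 0.02;0 0 -0.01 0 0.02;0 0 -0.025 0 0.02;0 0 -0.05 0 0.02;0 0 -0.075 0 0.02;0 0 -0.075 0 0.1"}}

```text
t: 18.55
tcp_pos: [644.8, 43.0, 183.1]
ee_rot: [0.0, 1.0, 0.0, 0.004]
contact_force: [0.1, 0.0, 0.9]
gripper_width: 76.8
```

```bash
python3 stat.py 642 43 22 s12.png; python3 - <<'E'
from fit import *
print(manip.observe()['tcp_pos'],manip.observe()['gripper_width'])
d=dict(np.load('last.npz'));w=world(d)
print('cap',cyl(sel(w,(642,43.4),34,80,101),34,(642,43.4)),'tube',cyl(sel(w,(642,43.4),29.5,35,75),29.5,(642,43.4)))
E
```

```text
top z 102.91 tilt [-0.005 -0.019] 136 res 0.89 zmed 102.97
[643.56860765  43.08635333 180.94159142] 76.95944580646929
cap (array([641.6689643 ,  42.82232904]), np.float64(1.990179959248594), 329) tube (array([641.91492704,  42.26881905]), np.float64(1.7387893490312387), 490)
```

View pics/s12.png

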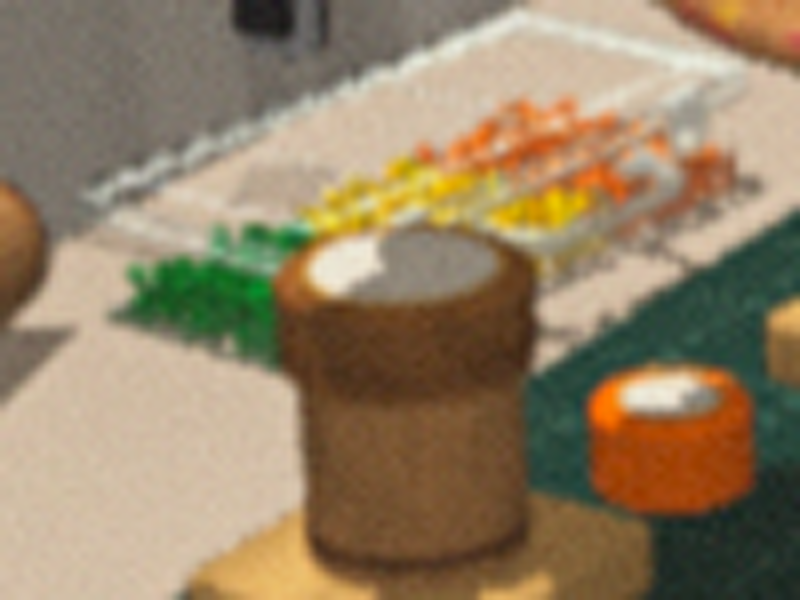

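The large kaleidoscope is done: top at z 102.9 against 103 expected, level, and centred within about 0.6 mm. Next is the small cell.

Emit:
{"method": "jog_arm", "body": {"motion": "-0.010 -0.002 0 0 0.3;-0.03 -0.007 0 0 0.3;-0.06 -0.014 0 0 0.3;-0.095 -0.022 0.01 0 0.3;-0.125 -0.029 0.03 0 0.3;-0.148 -0.034 0.055 0 0.3;-0.162 -0.037 0.08 0 0.3;-0.167 -0.038 0.10 0 0.3;-0.167 -0.038 0.115 0 0.3;-0.167 -0.038 0.12 0 0.3;-0.167 -0.038 0.12 0 0.3"}}

```text
t: 19.7
tcp_pos: [473.6, 81.1, 57.2]
ee_rot: [0.0, 1.0, 0.0, -0.002]
contact_force: [-0.5, -0.0, 0.3]
gripper_width: 59.7
```

```bash
python3 side.py s13.png 8
```

```text
[473.63  81.09  57.16] 59.66 [-0.5 -0.   0.3]
crop origin 286 255
```

View pics/s13.png

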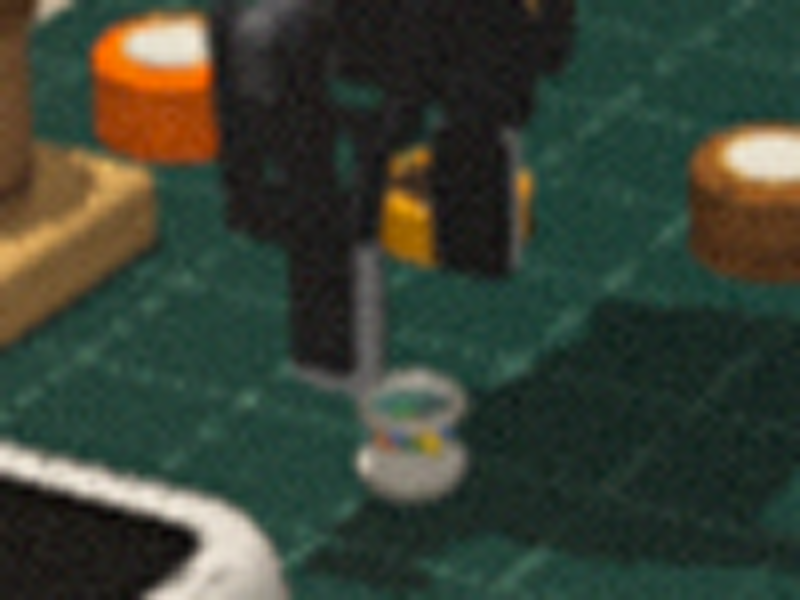

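Emit:
{"method": "jog_arm", "body": {"motion": "0 0 0.008 0 0.3;0 0 0.014 0 0.3;0 0 0.018 0 0.3;0 0 0.021 0 0.3;0 0 0.0215 0 0.3;0 0 0.0215 0 0.3;0 0 0.0215 0 0.3"}}

```text
t: 20.45
tcp_pos: [475.4, 81.1, 36.9]
ee_rot: [0.0, 1.0, 0.0, 0.0]
contact_force: [0.0, -0.8, 0.0]
gripper_width: 59.7
```

```bash
python3 side.py s14.png 8
```

```text
[475.36  81.08  36.91] 59.73 [ 0.  -0.8  0. ]
crop origin 285 264
```

View pics/s14.png

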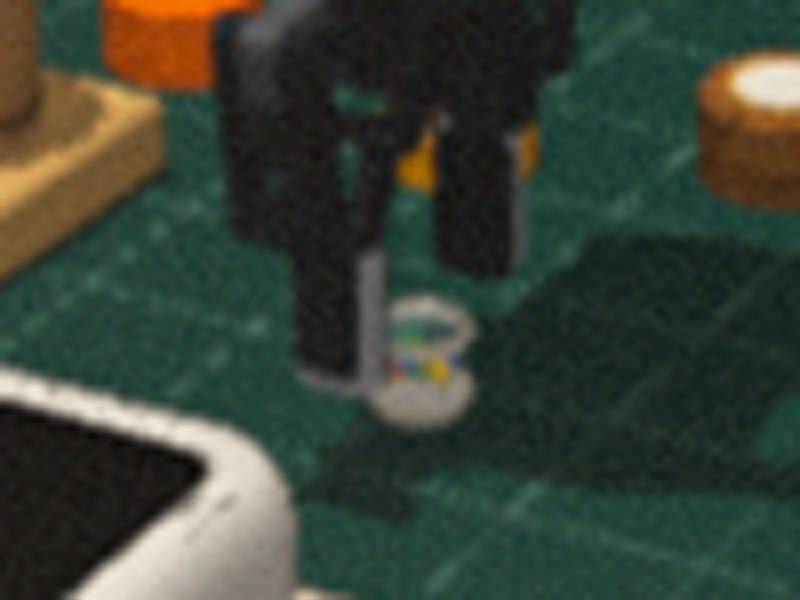

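Emit:
{"method": "jog_arm", "body": {"motion": "0 0 0 0 0.5;0 0 0 0 0.6;0 0 0 0 0.8;0 0 0 0 0.8;0 0 0 0 0.8;0 0 0 0 0.8;0 0 0 0 0.8;0 0 0 0 0.8", "squeeze": 25}}

```text
t: 21.3
tcp_pos: [475.3, 81.1, 37.0]
ee_rot: [0.0, 1.0, 0.0, 0.0]
contact_force: [-0.9, 0.2, 4.7]
gripper_width: 24.6
```

Emit:
{"method": "jog_arm", "body": {"motion": "0 0 -0.004 0 0.8;0 0 -0.012 0 0.8;0 0 -0.025 0 0.8;0 0 -0.045 0 0.8;0 0 -0.07 0 0.8;0 0 -0.095 0 0.8;0 0 -0.115 0 0.8;0 0 -0.12 0 0.8;0 0 -0.12 0 0.8;0 0 -0.12 0 0.8"}}

```text
t: 22.3
tcp_pos: [474.4, 81.0, 155.9]
ee_rot: [0.0, 1.0, 0.0, -0.001]
contact_force: [0.6, 0.9, -1.3]
gripper_width: 24.3
```

```bash
python3 side.py s15.png 8; python3 held.py 13 -33 -14
```

```text
[474.43  81.04 155.93] 24.27 [ 0.6  0.9 -1.3]
crop origin 285 207
z range of light pts [-35.  -34.1 -25.4 -13.7]
top plane z rel -18.8 slopes [-0.661 -0.295] 4
cyl centre rel [-1.4   0.51]
```

View pics/s15.png

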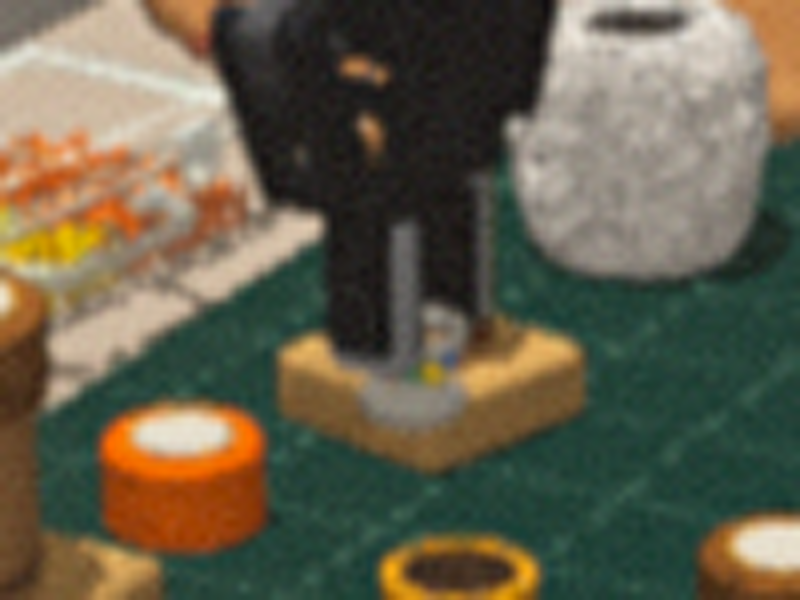

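The small cell is held; its underside is 35 mm below the TCP. Carrying it to the small tube.

Emit:
{"method": "jog_arm", "body": {"motion": "0.006 0.011 0 0 0.8;0.016 0.030 0 0 0.8;0.031 0.057 0 0 0.8;0.048 0.090 0 0 0.8;0.066 0.123 0 0 0.8;0.084 0.156 0 0 0.8;0.100 0.186 0 0 0.8;0.114 0.212 0 0 0.8;0.124 0.230 0 0 0.8;0.129 0.240 0 0 0.8;0.129 0.240 0.005 0 0.8;0.129 0.240 0.01 0 0.8"}}

```text
t: 23.55
tcp_pos: [603.4, -158.5, 145.8]
ee_rot: [-0.001, 1.0, -0.0, -0.001]
contact_force: [-0.5, -0.2, 0.2]
gripper_width: 24.0
```

Emit:
{"method": "jog_arm", "body": {"motion": "0 0 0 0 0.8;0 0 0 0 0.8;0 0 0 0 0.8;0 0 0 0 0.8"}}

```text
t: 23.95
tcp_pos: [604.3, -158.4, 147.2]
ee_rot: [0.0, 1.0, 0.0, 0.0]
contact_force: [-0.4, 0.2, -0.4]
gripper_width: 24.5
```

```bash
python3 side.py s16.png 8; python3 held.py 13 -33 -14;  python3 - <<'E'
from fit import *
d=dict(np.load('last.npz'));w=world(d)
print('tube',cyl(sel(w,(604.4,-159),18.5,35,86),18.5,(604.4,-159)))
d=get_image('top');save('t16.png',cv2.resize(d['img'][190:290,290:415],(750,600)))
E
```

```text
[ 604.29 -158.4   147.24] 24.45 [-0.4  0.2 -0.4]
crop origin 287 166
z range of light pts [-35.8 -34.4 -25.3 -14.1]
top plane z rel -0.43 slopes [2.332 1.1  ] 2
cyl centre rel [-1.57  0.92]
tube (array([ 604.41993666, -159.93146184]), np.float64(1.9845618156585831), 325)
```

View pics/s16.png

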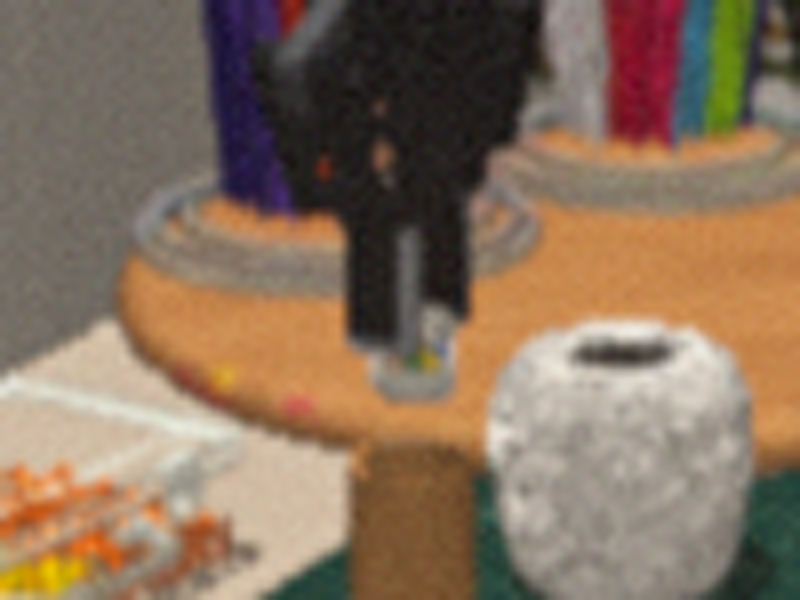

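View pics/t16.png

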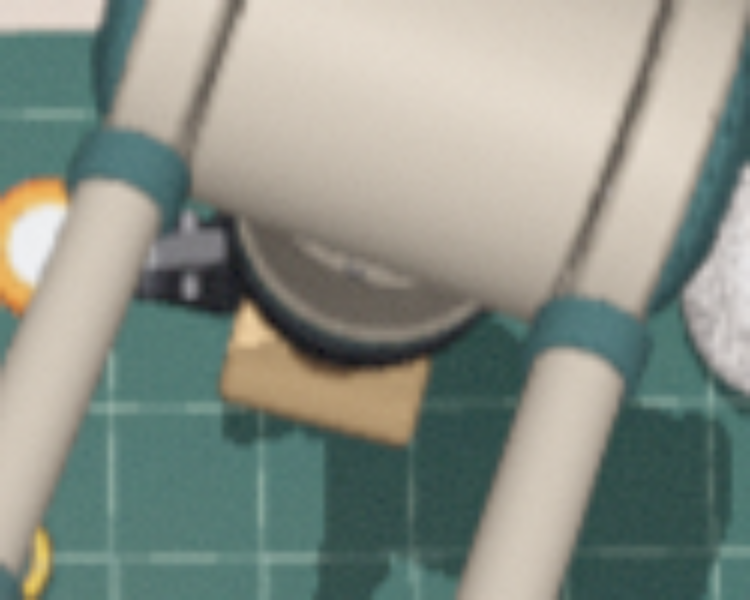

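```bash
cat > hc.py <<'E'
from fit import *
import sys
R=float(sys.argv[1]); tc=tuple(map(float,sys.argv[2:4])); tr=float(sys.argv[4]); a,b=float(sys.argv[5]),float(sys.argv[6])
S=[]
for i in range(4):
    d=get_image('side'); w=world(d); t=manip.observe()['tcp_pos']
    P=sel(w,t[:2],R,t[2]+a,t[2]+b); c,s,n=cyl(P,R,t[:2])
    k,s2,n2=cyl(sel(w,tc,tr,35,70),tr,tc)
    print(t.round(1),'held',c.round(2),n,round(s,2),'tube',k.round(2)); S.append(np.r_[c,k])
m=np.mean(S,0); print('mean',m.round(2),'diff',(m[2:]-m[:2]).round(2))
E
python3 hc.py 13 604.4 -159 18.5 -34.5 -21
```

```text
[ 604.3 -158.7  147.1] held [ 602.45 -158.31] 51 1.74 tube [ 604.81 -159.82]
[ 604.3 -158.8  147. ] held [ 603.09 -158.58] 50 1.96 tube [ 604.42 -160.3 ]
[ 604.3 -158.9  147. ] held [ 602.3  -159.73] 59 1.99 tube [ 604.77 -159.87]
[ 604.3 -158.9  146.9] held [ 602.28 -159.22] 56 1.55 tube [ 604.4  -159.87]
mean [ 602.53 -158.96  604.6  -159.96] diff [ 2.07 -1.  ]
```

Emit:
{"method": "jog_arm", "body": {"motion": "0.0005 0.0006 0.004 0 0.8;0.0005 0.0006 0.010 0 0.8;0.0005 0.0006 0.014 0 0.8;0.0005 0.0006 0.017 0 0.8;0.0005 0.0006 0.019 0 0.8;0.0005 0.0006 0.021 0 0.8;0.0005 0.0006 0.023 0 0.8;0.0005 0.0006 0.0245 0 0.8;0.0005 0.0006 0.0255 0 0.8;0.0005 0.0006 0.0255 0 0.8"}}

```text
t: 25.25
tcp_pos: [604.8, -159.5, 121.2]
ee_rot: [0.0, 1.0, 0.0, 0.0]
contact_force: [-0.6, -0.6, 0.7]
gripper_width: 24.3
```

```bash
python3 side.py s17.png 8
```

```text
[ 604.78 -159.5   121.24] 24.29 [-0.6 -0.6  0.7]
crop origin 287 176
```

View pics/s17.png

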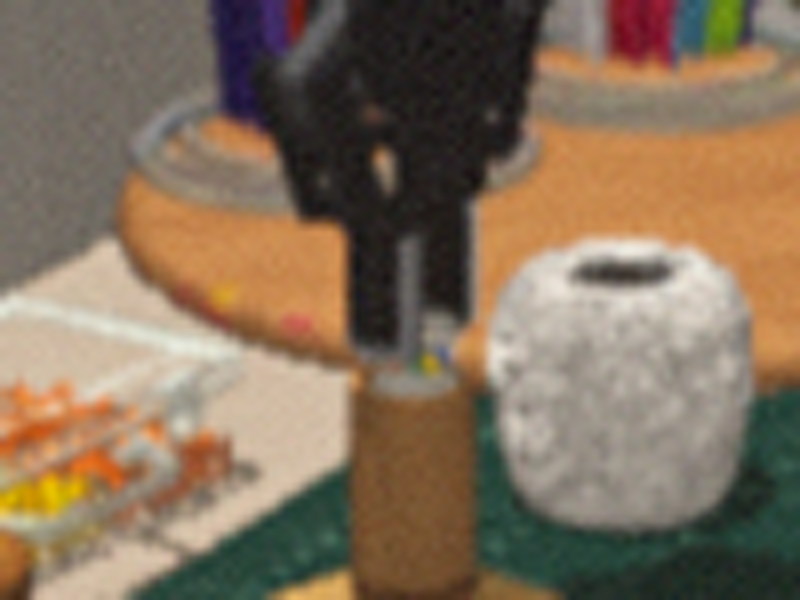

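The cell is inside the mouth (picture s17, (412,385)) without force. Lowering it to the mirrors.

Emit:
{"method": "jog_arm", "body": {"motion": "0 0 0.002 0 0.8;0 0 0.004 0 0.8;0 0 0.0055 0 0.8;0 0 0.0065 0 0.8;0 0 0.007 0 0.8;0 0 0.007 0 0.8"}}

```text
t: 25.9
tcp_pos: [604.8, -159.5, 114.2]
ee_rot: [0.0, 1.0, 0.0, 0.0]
contact_force: [-0.3, -0.3, -0.6]
gripper_width: 24.7
```

Emit:
{"method": "jog_arm", "body": {"motion": "0 0 0.0005 0 0.8;0 0 0.001 0 0.8;0 0 0.001 0 0.8"}}

```text
t: 26.2
tcp_pos: [604.8, -159.5, 113.3]
ee_rot: [0.0, 1.0, 0.0, 0.0]
contact_force: [0.2, -0.5, 0.5]
gripper_width: 24.2
```

Emit:
{"method": "jog_arm", "body": {"motion": "0 0 0 0 0.62;0 0 0 0 0.55;0 0 0 0 0.45;0 0 0 0 0.4;0 0 0 0 0.4;0 0 -0.005 0 0.4;0 0 -0.015 0 0.3;0 0 -0.03 0 0.3;0 0 -0.05 0 0.3;0 0 -0.065 0 0.3;0 0 -0.065 0 0.3"}}

```text
t: 27.3
tcp_pos: [606.5, -160.1, 181.7]
ee_rot: [0.001, 1.0, 0.0, 0.003]
contact_force: [0.5, -0.3, 0.3]
gripper_width: 59.8
```

```bash
python3 stat.py 604.4 -159.5 11 s18.png
```

```text
top z 97.64 tilt [ 0.026 -0.078] 21 res 1.09 zmed 98.12
```

View pics/s18.png

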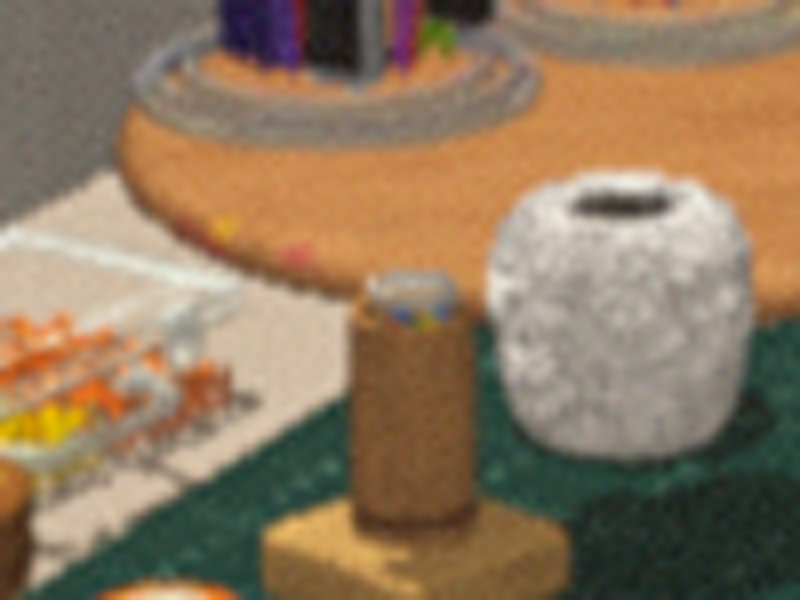

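The small cell is seated: top at about 98, the same reading as the large one, and level. Now the brown small cap.

Emit:
{"method": "jog_arm", "body": {"motion": "-0.008 -0.004 0 0 0.17;-0.025 -0.014 0 0 0.17;-0.052 -0.0285 0 0 0.17;-0.083 -0.0455 0.01 0 0.17;-0.112 -0.0615 0.03 0 0.17;-0.135 -0.074 0.055 0 0.17;-0.148 -0.081 0.08 0 0.17;-0.1525 -0.0837 0.10 0 0.17;-0.1525 -0.0837 0.115 0 0.17;-0.1525 -0.0837 0.12 0 0.17;-0.1525 -0.0837 0.12 0 0.17;-0.1525 -0.0837 0.12 0 0.17"}}

```text
t: 28.55
tcp_pos: [452.5, -75.9, 58.6]
ee_rot: [0.0, 1.0, 0.0, 0.0]
contact_force: [0.4, -1.4, 0.4]
gripper_width: 70.6
```

```bash
python3 side.py s19.png 8
```

```text
[452.47 -75.9   58.56] 70.65 [ 0.4 -1.4  0.4]
crop origin 331 227
```

View pics/s19.png

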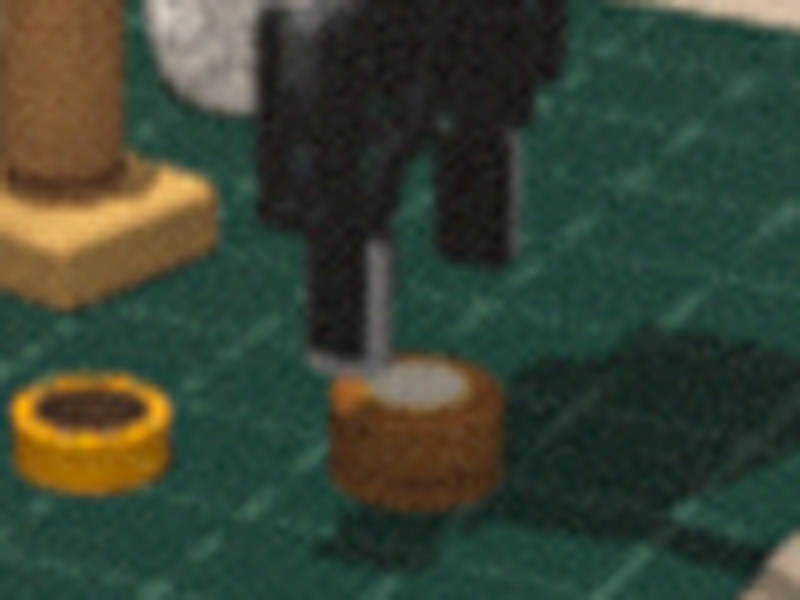

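The gripper is centred over the brown cap (picture s19, (416,430)), clear of the tape at (90,430). Gripping it.

Emit:
{"method": "jog_arm", "body": {"motion": "0 0 0.01 0 0.17;0 0 0.02 0 0.17;0 0 0.026 0 0.17;0 0 0.0285 0 0.17;0 0 0.0285 0 0.17;0 0 0.0285 0 0.35;0 0 0.0285 0 0.5;0 0 0.0285 0 0.6;0 0 0.0285 0 0.6;0 0 0.0285 0 0.6;0 0 0.0285 0 0.6;0 0 0.0285 0 0.6", "squeeze": 30}}

```text
t: 29.8
tcp_pos: [452.5, -75.9, 30.3]
ee_rot: [0.0, 1.0, 0.0, 0.0]
contact_force: [-0.8, 0.1, 5.4]
gripper_width: 44.4
```

Emit:
{"method": "jog_arm", "body": {"motion": "0 0 -0.004 0 0.6;0 0 -0.012 0 0.6;0 0 -0.025 0 0.6;0 0 -0.045 0 0.6;0 0 -0.07 0 0.6;0 0 -0.095 0 0.6;0 0 -0.115 0 0.6;0 0 -0.125 0 0.6;0 0 -0.13 0 0.6;0 0 -0.13 0 0.6;0 0 -0.13 0 0.6"}}

```text
t: 30.9
tcp_pos: [451.6, -75.6, 159.0]
ee_rot: [-0.0, 1.0, 0.0, -0.001]
contact_force: [0.8, -0.2, 1.1]
gripper_width: 44.5
```

```bash
python3 side.py s20.png 8; python3 held.py 23 -27 -5
```

```text
[451.58 -75.63 158.97] 44.53 [ 0.8 -0.2  1.1]
crop origin 332 182
z range of light pts [-27.2 -26.3  -9.8  -2.8]
top plane z rel -3.16 slopes [0.047 0.028] 19
cyl centre rel [-1.54  0.73]
```

View pics/s20.png

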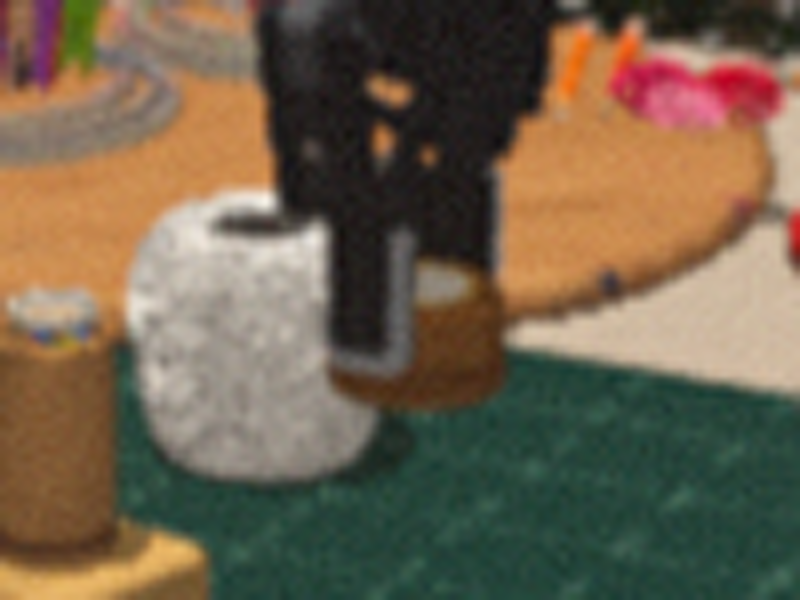

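Emit:
{"method": "jog_arm", "body": {"motion": "0.006 0.003 0 0 0.6;0.018 0.010 0 0 0.6;0.037 0.020 0 0 0.6;0.060 0.033 0 0 0.6;0.084 0.046 0 0 0.6;0.107 0.0587 0 0 0.6;0.127 0.0697 0 0 0.6;0.142 0.078 0 0 0.6;0.150 0.0823 0 0 0.6;0.1524 0.0836 0.005 0 0.6;0.1524 0.0836 0.012 0 0.6;0.1524 0.0836 0.018 0 0.6"}}

```text
t: 32.15
tcp_pos: [603.6, -158.9, 140.7]
ee_rot: [-0.0, 1.0, 0.0, -0.001]
contact_force: [0.2, -0.6, -0.5]
gripper_width: 44.7
```

Emit:
{"method": "jog_arm", "body": {"motion": "0 0 0 0 0.6;0 0 0 0 0.6;0 0 0 0 0.6;0 0 0 0 0.6"}}

```text
t: 32.55
tcp_pos: [604.7, -159.4, 142.3]
ee_rot: [0.0, 1.0, 0.0, 0.0]
contact_force: [-0.3, -0.2, 0.3]
gripper_width: 44.6
```

```bash
python3 side.py s21.png 8; python3 hc.py 23 604.4 -159 18.5 -27 -18
```

```text
[ 604.72 -159.38  142.31] 44.58 [-0.3 -0.2  0.3]
crop origin 287 168
[ 604.7 -159.4  142.2] held [ 602.69 -159.45] 63 1.89 tube [ 604.51 -160.3 ]
[ 604.7 -159.4  142.1] held [ 603.21 -159.39] 70 2.12 tube [ 604.41 -160.28]
[ 604.7 -159.4  142. ] held [ 603.   -159.23] 69 2.06 tube [ 604.28 -160.02]
[ 604.7 -159.4  142. ] held [ 603.18 -159.19] 69 1.86 tube [ 604.6 -160. ]
mean [ 603.02 -159.32  604.45 -160.15] diff [ 1.43 -0.83]
```

View pics/s21.png

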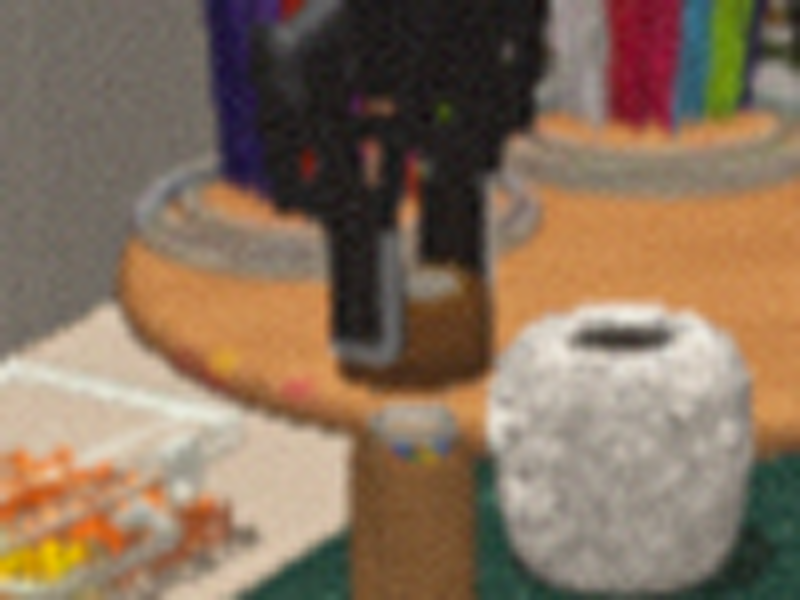

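Aligned (picture s21: cap centre column 413.5, tube centre 414). Lowering.

Emit:
{"method": "jog_arm", "body": {"motion": "0 0.0002 0.005 0 0.6;0 0.0002 0.010 0 0.6;0 0.0002 0.014 0 0.6;0 0.0002 0.017 0 0.6;0 0.0002 0.020 0 0.6;0 0.0002 0.0225 0 0.6;0 0.0002 0.025 0 0.6;0 0.0002 0.027 0 0.6;0 0.0002 0.0275 0 0.6;0 0.0002 0.0275 0 0.6"}}

```text
t: 33.8
tcp_pos: [604.9, -159.8, 114.4]
ee_rot: [0.0, 1.0, 0.0, 0.0]
contact_force: [0.5, -0.6, -0.2]
gripper_width: 44.7
```

```bash
python3 side.py s22.png 8
```

```text
[ 604.9  -159.79  114.37] 44.74 [ 0.5 -0.6 -0.2]
crop origin 287 179
```

View pics/s22.png

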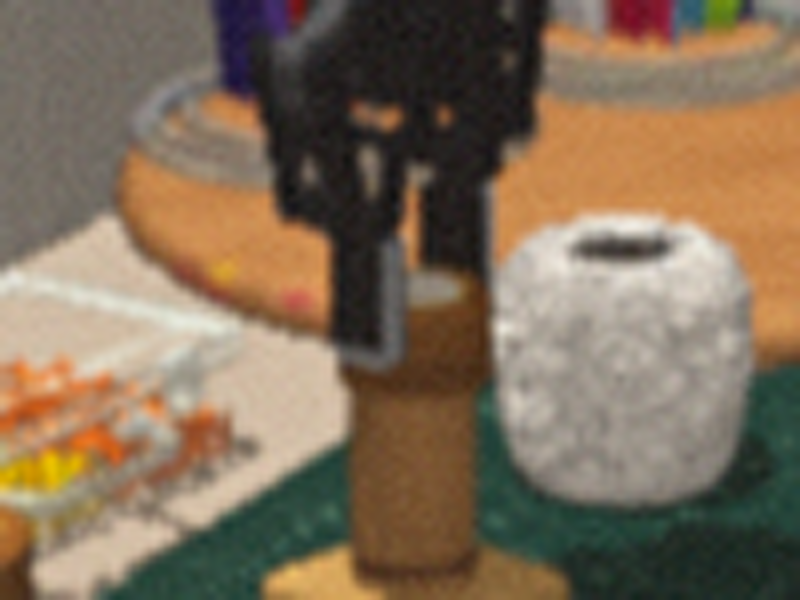

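Emit:
{"method": "jog_arm", "body": {"motion": "0 0 0.002 0 0.6;0 0 0.004 0 0.6;0 0 0.0055 0 0.6;0 0 0.0065 0 0.6;0 0 0.007 0 0.6;0 0 0.0075 0 0.6;0 0 0.008 0 0.6;0 0 0.008 0 0.6"}}

```text
t: 34.65
tcp_pos: [604.9, -159.8, 106.6]
ee_rot: [0.0, 1.0, 0.0, 0.0]
contact_force: [0.7, -0.7, 1.1]
gripper_width: 44.6
```

Emit:
{"method": "jog_arm", "body": {"motion": "0 0 0.0005 0 0.4;0 0 0.0005 0 0.3;0 0 0.0005 0 0.2;0 0 0.0005 0 0.2;0 0 0.0005 0 0.2;0 0 0.0005 0 0.2;0 0 -0.01 0 0.2;0 0 -0.025 0 0.2;0 0 -0.05 0 0.2;0 0 -0.075 0 0.2;0 0 -0.10 0 0.2"}}

```text
t: 35.75
tcp_pos: [604.7, -159.6, 208.1]
ee_rot: [0.0, 1.0, 0.0, 0.0]
contact_force: [0.3, -0.2, -0.6]
gripper_width: 68.7
```

Emit:
{"method": "jog_arm", "body": {"motion": "-0.03 0 0 0 0.2;-0.07 0 -0.02 0 0.2;-0.11 0 -0.03 0 0.2;-0.15 0 -0.03 0 0.2;-0.19 0 -0.03 0 0.2;-0.22 0 -0.03 0 0.2;-0.25 0 -0.03 0 0.2;-0.25 0 -0.03 0 0.2;-0.25 0 -0.03 0 0.2;-0.25 0 -0.03 0 0.2"}}

```text
t: 36.75
tcp_pos: [355.8, -160.0, 237.0]
ee_rot: [0.001, 1.0, 0.0, 0.001]
contact_force: [0.4, 0.4, -0.0]
gripper_width: 67.9
```

```bash
python3 stat.py 604.4 -159.5 17 s23.png; python3 - <<'E'
from fit import *
d=get_image('top');np.savez('topf.npz',**d);w=world(d)
save('t23.png',cv2.resize(d['img'][180:355,180:480],(800,467)))
w0=world(dict(np.load('top0.npz')))
for nm,c,R in(('L',(642,43.4),34),('S',(604.4,-159.2),23)):
    r=np.hypot(w[...,0]-c[0],w[...,1]-c[1])
    p=w[(r<R+12)&(w[...,2]>94)&(w[...,2]<112)]
    if len(p): print(nm,len(p),'med',np.median(p,0).round(1),'mid',((np.percentile(p,1,0)+np.percentile(p,99,0))/2).round(1),'mec',cv2.minEnclosingCircle(p[:,:2].astype(np.float32)))
s=dict(np.load('last.npz'));ws=world(s)
print('S cap',cyl(sel(ws,(604.4,-159.2),23,80,101),23,(604.4,-159.2)),'tube',cyl(sel(ws,(604.4,-159.2),18.5,35,75),18.5,(604.4,-159.2)))
s0=dict(np.load('side0.npz'));save('s24.png',s['img'])
print('ball/tape/cone img change')
for nm,X in(('tape',[530,-42,10]),('ball',[622,-320,40]),('cone',[770,133,75])):
    u,v=proj(s,[X])[0].astype(int); print(nm,u,v,np.abs(s['img'][v-14:v+14,u-14:u+14].astype(int)-s0['img'][v-14:v+14,u-14:u+14]).mean().round(1))
E
```

```text
top z 102.41 tilt [-0.01  -0.005] 58 res 0.9 zmed 102.37
L 1024 med [640.4  43.8 102.4] mid [640.9  43.8 102.2] mec ((641.1155395507812, 43.98230743408203), 34.229408264160156)
S 478 med [ 603.  -158.3  102.4] mid [ 603.1 -158.9  102.1] mec ((603.5219116210938, -158.6144561767578), 23.01259994506836)
S cap (array([ 603.35976289, -159.91381838]), np.float64(2.163436598054935), 182) tube (array([ 604.6004882 , -160.14152924]), np.float64(2.1513573433095594), 235)
ball/tape/cone img change
tape 341 279 5.6
ball 362 220 9.8
cone 197 260 7.9
```

View pics/s23.png

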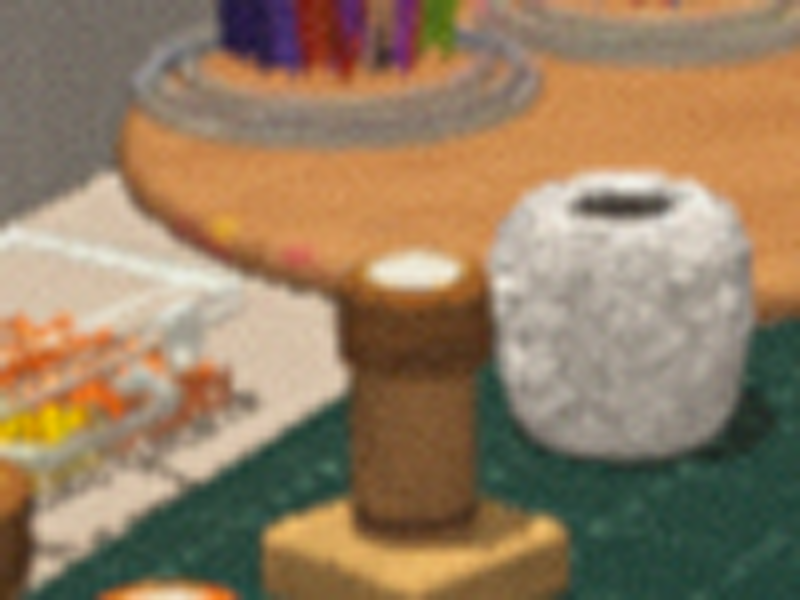

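View pics/t23.png

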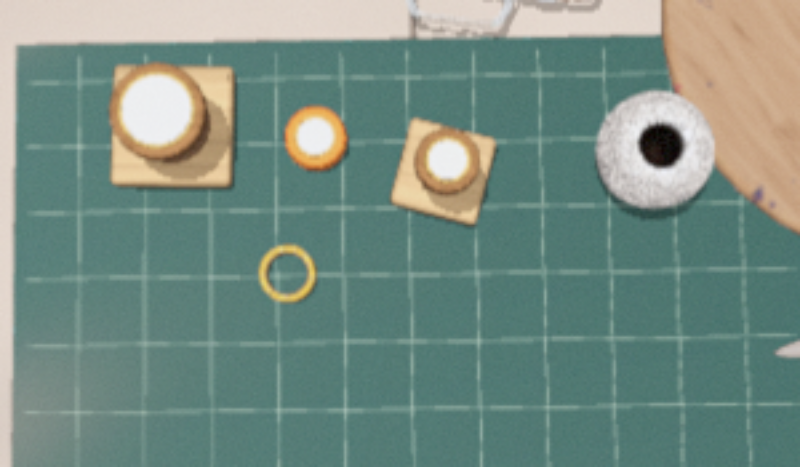

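```bash
python3 -c "
from cell import manip
print(manip.observe()['qvel'].round(3)); print(manip.sign_off())"
```

```text
[ 0.003  0.005  0.007 -0.001  0.003 -0.002]
the job is handed in; nothing more can be done
None
```

Both kaleidoscopes are finished and handed in at about 37 s. Each tube got the bead cell of its size on the mirrors and the matching brown cap over its end, all set down and released at first contact.

**Last checks:**
- **Cap height:** both tops read 102.4–102.9 mm, against 103 mm when seated.
- **Level:** both caps tilt about 0.02 rad or less.
- **Centring:** both caps are about 1.1 mm from their tube axes in the top camera.
- **Left in place:** the tape, ball and cone show no visible movement in the final pictures, and the orange look-alike was not touched. The arm stands clear of everything.

**Disagreements:**
- The side camera's cylinder fits differ from the top camera by 1–2 mm, the same bias they showed at the start.
- Before capping, both cell tops read about 98 mm instead of 100. The heights at which the cells touched down and the final cap heights indicate they are seated, and the transparent lids probably account for the low reading.
- The small cell's tilt reading before capping was noisy, about 0.08 rad from only 21 points.

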